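# Sort two offcuts into the boxes of a revolving tray

## Robot

A 7-joint arm with a two-finger parallel gripper is mounted at the origin on a cart in front of the work surface, level with it; the furniture and walls round the work are solid. World frame = base frame: x ahead of the robot, y to its left, z up, the work surface at z = 0. Lengths are in m, angles in rad, forces in N, time in s.
With the tool pointing down it reaches from about 0.425 to 0.925 m from the base axis. Payload 6.8 kg.
Tool frame: the origin (TCP) lies at the very end of the fingers, on their centre line; the grasp point (between the pads) lies 19 mm behind it; z points along the fingers, x is the direction in which the jaws open and shut, and the axes are right-handed (so a half turn about z gives the same grasp; the last joint's range is limited). The gripper opens to 85 mm and grips with 20 to 120 N. Pads are 22 mm wide; open, the fingers measure 114 mm over their backs; the gripper's body (76 mm by 85 mm) begins 54 mm behind the grasp point. The pads swing forward as they close: fully open they stand 13 mm farther back than shut.
Start: joints at [-1.389, 0.477, 0.022, 1.555, -0.011, 1.109, -0.083], TCP at [0.193, 0.647, 0.231] pointing down, gripper open.
Joint ranges: [-2.96, 2.96], [-0.34, 2.1], [-1.41, 1.46], [0.24, 2.44], [-1.37, 4.51], [0.17, 1.92], [-2.96, 2.96]. Speed limits (rad/s): [2.39, 2.39, 3.14, 3.14, 3.14, 3.14, 3.14].

## Interface

Orientations are given as a rotation vector (axis times angle).
In Python, from bench import r, grab_frame gives the robot as it stands. The module is installed in compiled form; this text tells all that it offers.
- The arm moves only by the tool send_rows, never from a script. Its argument "series" is a list of rows, each a list of 2 entries, a list of its own where there are three numbers: the shift along the tool's x, y, z in m, then the turn, a rotation vector about the tool's x, y, z in units of 5 degrees (1.0 is 5 degrees). A call has 1 to 20 rows; each row shifts and turns the commanded pose from where the row before left it, along the tool's axes as they then stand; what a row does not reach is not made up. A row lasts 1/8 s, in which the tool goes at most 62.5 mm and 10.7 degrees, less where a joint would pass 70% of its speed; a pose out of reach is approached as far as the arm can. A call is refused whole if a number of a shift passes 0.0625 or a number of a turn 1, either way. A call with a gripper value outside its range is refused whole. "fingers" is the closure in counts, from 0 (fully open) to 255 (shut), set as the call begins (left out, the last holds). The fingers move at their own pace and stop on an object; "grip_force" is the grip in N (left out, the last holds). Time passes only in rows, so rows that do not move let the fingers close. It gives the time, the measured TCP pose, the force and the opening at its end, in the units of the state.
- r.get_obs(): the state, without advancing time (a new reading comes with each control period).
- grab_frame(name): name is "side" or "top"; returns a dict with "frame" (420x560x3 uint8, red, green, blue), "fx", "fy", "cx", "cy" (pixels), "origin" and "rotation" of the camera in the world. Camera axes: x right, y down, z forward; pixel columns grow to the right and rows downward; lengths in m; the calibration is good to about 2 mm. A picture is of the moment at which its call begins. There is no depth.
- r.hand_in(): hands the job in, once; it reports no verdict.
The state is a dict: "clock": time; "joints": joint angles; "qvel": joint speeds; "tau": joint torques, N m; "tcp_pos": TCP position; "orientation": TCP orientation; "contact_force": force on the tool from outside, world axes, zero at the start; "moment": the same for the moment, N m; "grip_width": finger opening in m.
Only numpy, scipy, OpenCV 4.12 (cv2) and the standard library are available. Lean on these libraries where they do the work, as an engineer would, in place of code of your own. Each camera call takes 0.05 s, during which the arm holds its last target.

## Task

Sort the two wooden offcuts from the sloping rest into the revolving tray: the long narrow one into the long box, the short broad one into the square box, each lying flat on the floor of its box, the same way up as on the rest. Set them down, do not drop them, and do not turn the tray, which spins freely. Leave the setting block, the tape measure and the hex key where they are.

Things in the scene. Friction and masses are not known exactly. Their poses are not given: they have to be found in the camera images.
- long_offcut: Long narrow offcut: plain pine bar, 50 mm (own x) by 110 mm (own y) by 32 mm (own z), 85 g nominal. Origin at the centre of its underside, z out of its top. It starts flat on the sloping rest, so its own z leans about 25 degrees from vertical, towards the robot; its own x runs up the slope, its y along the rest. On the rest only the 50 mm width can be gripped, with the fingers square to the slope, one above and one below the offcut.
- short_offcut: Short broad offcut: wooden block, 60 mm (own x) by 75 mm (own y) by 22 mm (own z), 50 g nominal. Origin and axes as for the long offcut. It starts beside the long offcut on the same rest, leaning alike, either one at the left; their centres are 100 to 124 mm apart along the rest. To be gripped across its 60 mm width.
- rest: Sloping rest, fixed: a plywood board 236 mm wide (own y) and 76 mm up the slope, tilted 25 degrees, low edge towards the robot at yaw 0. Along the low edge runs a lip 6 mm thick that stands 7 mm above the board. Origin on the table under its middle, x to the high side; the board's top surface is 60 mm above the table at the low edge and 92 mm at the high edge. The offcuts' undersides lie on the board, the lip just below them.
- box_long (a point): Centre of the inner floor of the long box on the revolving tray. Inside 158 mm along own x, 80 mm along own y; sheet-metal walls 4 mm thick, 12 mm above the floor; z up. The floor is 78 mm above the table. The two boxes stand side by side on a round plywood platter of 256 mm diameter that turns freely (very little friction) about a vertical axis; the box turns with it and may start at any angle.
- box_square (a point): Centre of the inner floor of the nearly square box on the same platter. Inside 104 mm along own x, 100 mm along own y; walls 4 mm thick, 12 mm above the floor, floor 78 mm above the table; z up, axes parallel to those of box_long, whose centre lies 102 mm away along own +y.
- tray_stud (a point): Brass stud at the rim of the platter, 121 mm from its axis; shows how far the tray has been turned. Its axes are parallel to those of the boxes.
- setting_gauge: Bystander, loose: white setting block 40 x 60 x 46 mm with a black knob; origin at the centre of its underside. Stands near the table's front edge, between the rest and the tray.
- tape: Bystander, loose: tape measure, 36 x 78 x 61 mm, standing; origin at the centre of its underside. Stands beyond the tray, to its left.
- hexkey_small: Bystander, loose: dark hex key, 49 x 124 x 8 mm, lying in front of the tray to the right; origin at the centre of its underside.

How it is judged:
By the outcome, as a careful person would: the job done as asked, in the order asked, and still so for the second after the job is handed in, with the robot touching nothing.
It also fails if it takes over 51 s, if anything falls off the work surface, if the arm or the gripper's body presses on something with over 40 N, if the wrist force passes 120 N, or if a joint passes its speed limit or range.

## Working session

There is one attempt and no reset: what is moved stays moved. The work goes in short steps, Python scripts to look and compute and a tool call to move; the robot and the scene stay as the last step left them, time stands still between calls to the robot, and variables do not carry over. Pictures are saved under pics/ and viewed, and the job is handed in when it is done.

Besides the shell and the picture viewer there is one more tool, called after "Call:" by a JSON object that holds its "op" and its "data". send_rows: Moves the arm, as the interface text tells. Its arguments: {"type":"object","properties":{"series":{"type":"array"},"fingers":{"type":"number"},"grip_force":{"type":"number"}},"required":["series"]}

```bash
mkdir -p pics; ls; python3 - <<'E'
from bench import r, grab_frame
import cv2,json,pickle
o=r.get_obs()
for k,v in o.items(): print(k,v)
d={}
for n in ["side","top"]:
    f=grab_frame(n); d[n]=f
    cv2.imwrite(f"pics/{n}0.png",f["frame"][:,:,::-1])
    print(n,{k:v for k,v in f.items() if k!="frame"})
pickle.dump(d,open("f0.pkl","wb"))
E
```

```text
pics
clock 0.0
joints [-1.38908516  0.47781216  0.0223373   1.55645597 -0.01151502  1.10930782
 -0.08309343]
qvel [ 0.00182086  0.00021023  0.0002092  -0.00088869  0.00070397 -0.00240143
  0.0015707 ]
tau [-2.50274597e-04 -5.96466029e+01  1.60785299e+00 -2.81186289e+01
  1.25294714e-02  9.53489682e-03 -5.30194214e-06]
tcp_pos [0.19273366 0.64627424 0.23031568]
orientation [ 2.51794417e+00  1.87669451e+00 -2.21415401e-03]
contact_force [ 1.08579175  0.24950137 -0.61249497]
moment [-0.00184375 -0.04450373  0.02248988]
grip_width 0.08526630475291154
side {'fx': 410.1782195333332, 'fy': 410.1782195333332, 'cx': 280.4730657549088, 'cy': 213.19030748254136, 'origin': array([ 0.57365006, -0.61970007,  0.79208916]), 'rotation': array([-2.57224623, -0.16328539,  0.02778223])}
top {'fx': 426.81363094804345, 'fy': 426.81363094804345, 'cx': 278.9878786954903, 'cy': 210.94118194025117, 'origin': array([ 0.48253059, -0.15058456,  1.04059604]), 'rotation': array([-2.21623529,  2.18651002, -0.08108317])}
```

View pics/top0.png

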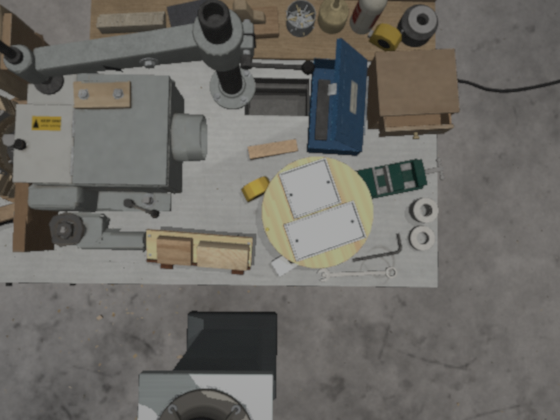

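View pics/side0.png

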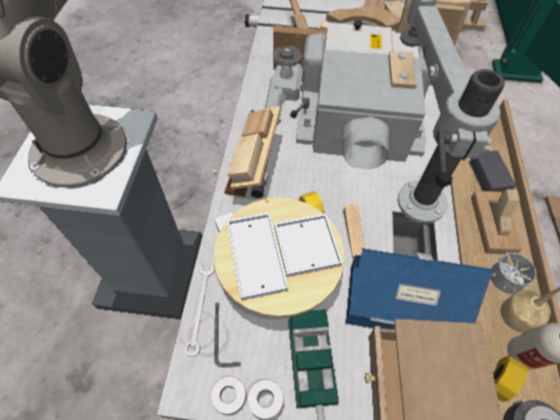

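```bash
cat > h.py <<'E'
import numpy as np,cv2,pickle
from scipy.spatial.transform import Rotation as R
def proj(f,P):
    M=R.from_rotvec(f["rotation"]).as_matrix(); p=(np.atleast_2d(P)-f["origin"])@M
    return np.c_[f["fx"]*p[:,0]/p[:,2]+f["cx"], f["fy"]*p[:,1]/p[:,2]+f["cy"]]
def ray(f,uv):
    M=R.from_rotvec(f["rotation"]).as_matrix(); uv=np.atleast_2d(uv).astype(float)
    return np.c_[(uv[:,0]-f["cx"])/f["fx"],(uv[:,1]-f["cy"])/f["fy"],np.ones(len(uv))]@M.T
def onz(f,uv,z):
    d=ray(f,uv); return f["origin"]+d*((z-f["origin"][2])/d[:,2])[:,None]
def onplane(f,uv,p0,n):
    d=ray(f,uv); return f["origin"]+d*(((p0-f["origin"])@n)/(d@n))[:,None]
def tri(f1,uv1,f2,uv2):
    out=[]
    for d1,d2 in zip(ray(f1,uv1),ray(f2,uv2)):
        d1/=np.linalg.norm(d1);d2/=np.linalg.norm(d2)
        t=np.linalg.lstsq(np.c_[d1,-d2],f2["origin"]-f1["origin"],rcond=None)[0]
        a=f1["origin"]+t[0]*d1;b=f2["origin"]+t[1]*d2
        out.append(np.r_[(a+b)/2,np.linalg.norm(a-b)])
    return np.array(out)
E
python3 - <<'E'
from h import *
d=pickle.load(open("f0.pkl","rb"))
t=d["top"];s=d["side"]
def crop(f,x0,y0,x1,y1,k,n): cv2.imwrite(n,cv2.resize(f["frame"][y0:y1,x0:x1,::-1],None,fx=k,fy=k,interpolation=cv2.INTER_CUBIC))
crop(t,130,220,270,285,5.5,"pics/t_rest.png")
crop(s,215,95,290,205,5.4,"pics/s_rest.png")
crop(t,240,145,410,295,4,"pics/t_tray.png")
crop(s,200,180,355,320,4.2,"pics/s_tray.png")
print(onz(t,[(205,415),(320,210)],0),proj(t,[[0,0,0]]))
E
```

```text
[[ 0.05402006  0.00069188  0.        ]
 [ 0.54480503 -0.26879486  0.        ]] [[204.77391942 438.42580625]]
```

View pics/t_rest.png

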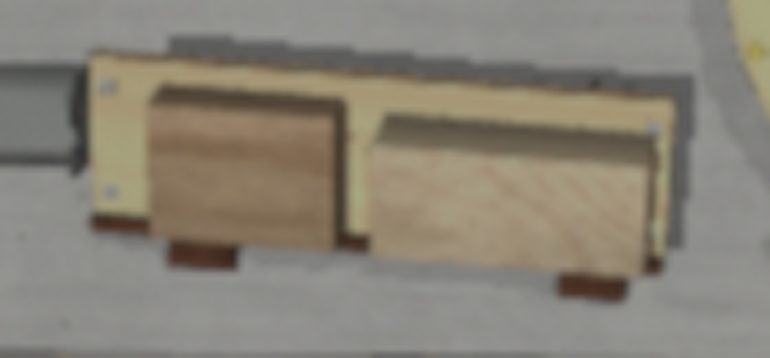

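View pics/s_rest.png

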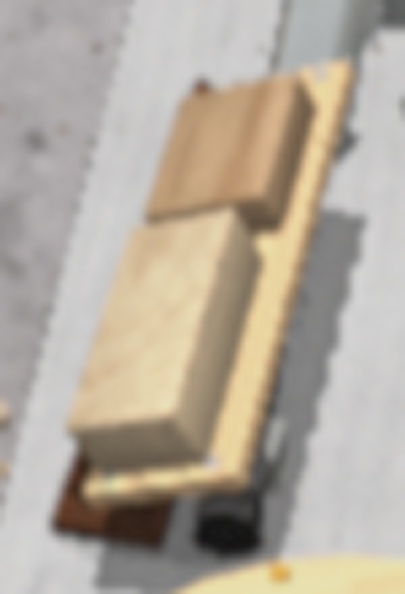

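View pics/t_tray.png

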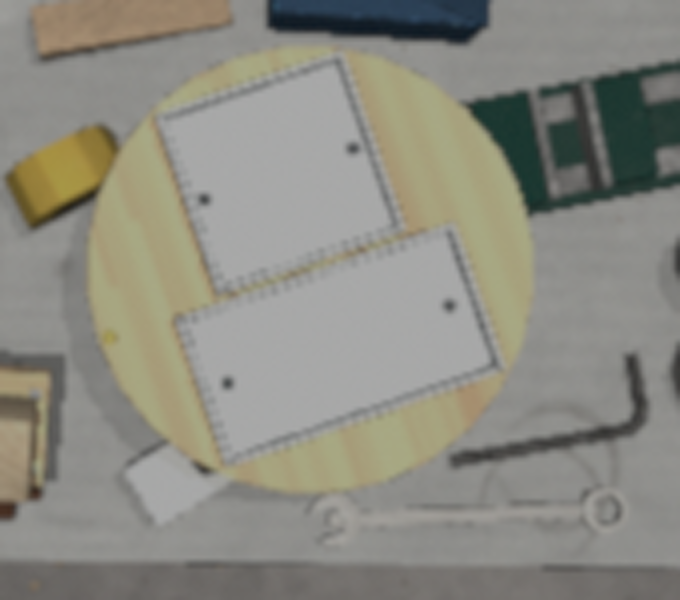

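View pics/s_tray.png

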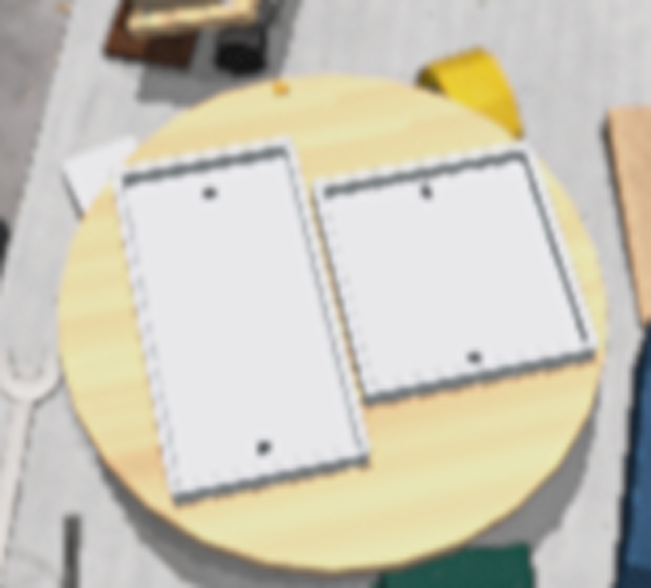

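```bash
python3 - <<'E'
from h import *
d=pickle.load(open("f0.pkl","rb"))
for n,roi,c in [("top",(240,145,410,295),[(330,160),(330,245)]),("side",(200,180,355,320),[])]:
    f=d[n]; hsv=cv2.cvtColor(f["frame"],cv2.COLOR_RGB2HSV)
    # platter: yellow
    x0,y0,x1,y1=roi
    sat=hsv[...,1]; m=np.zeros(sat.shape,np.uint8); m[y0:y1,x0:x1]=(sat[y0:y1,x0:x1]>55)*255
    k=cv2.connectedComponentsWithStats((m>0).astype(np.uint8))
    i=1+np.argmax(k[2][1:,4]); pl=(k[1]==i).astype(np.uint8)
    cs,h=cv2.findContours(pl,cv2.RETR_CCOMP,cv2.CHAIN_APPROX_NONE)
    out=max(cs,key=cv2.contourArea); e=cv2.fitEllipse(cv2.convexHull(out)); print(n,"platter",e, onz(f,[e[0]],0.075))
    for j,cc in enumerate(cs):
        if h[0][j][3]>=0 and cv2.contourArea(cc)>500:
            r=cv2.minAreaRect(cc); b=cv2.boxPoints(r)
            P=onz(f,b,0.09); L=np.linalg.norm(np.roll(P,-1,0)-P,axis=1)
            print("  box",r[0],"area",cv2.contourArea(cc),b.round(1).tolist(),"\n  world c",P.mean(0).round(4),"sides",L.round(4), "yaw",[np.degrees(np.arctan2(*(P[(q+1)%4]-P[q])[1::-1])).round(1) for q in range(4)])
E
```

```text
top platter ((302.49359130859375, 219.24110412597656), (81.34413146972656, 130.04415893554688), 117.965087890625) [[ 0.51878267 -0.2206938   0.075     ]]
side platter ((278.54815673828125, 267.68798828125), (101.65789031982422, 138.7747802734375), 114.94435119628906) [[ 0.53948964 -0.29063635  0.075     ]]
```

```bash
python3 - <<'E'
from h import *
d=pickle.load(open("f0.pkl","rb"))
for n,c,rad,seeds in [("top",(318,212),57,[(327,190),(323,232)]),("side",(279,256),66,[(257,256),(308,246)])]:
    f=d[n]; im=f["frame"]; hsv=cv2.cvtColor(im,cv2.COLOR_RGB2HSV)
    for s in seeds: print(n,s,hsv[s[1],s[0]])
    b=(hsv[...,1]<25).astype(np.uint8)
    yy,xx=np.mgrid[:420,:560]; b[(xx-c[0])**2+(yy-c[1])**2>rad**2]=0
    b=cv2.morphologyEx(b,cv2.MORPH_OPEN,np.ones((3,3)))
    lab=cv2.connectedComponents(b,connectivity=4)[1]
    for s in seeds:
        m=(lab==lab[s[1],s[0]]).astype(np.uint8)
        cc=max(cv2.findContours(m,cv2.RETR_EXTERNAL,cv2.CHAIN_APPROX_NONE)[0],key=cv2.contourArea)
        r=cv2.minAreaRect(cc); B=cv2.boxPoints(r)
        P=onz(f,B,0.09); L=np.linalg.norm(np.roll(P,-1,0)-P,axis=1)
        print("  box",np.round(r[0],1),m.sum(),B.round(1).tolist(),"\n  world c",P.mean(0).round(4),"sides",L.round(4), "yaw",[np.degrees(np.arctan2(*(P[(q+1)%4]-P[q])[1::-1])).round(1) for q in range(4)])
# dots from crops
t,s=d["top"],d["side"]
k4=lambda x,y:(240+(x+.5)/4-.5,145+(y+.5)/4-.5)
ks=lambda x,y:(200+(x+.5)/4.2-.5,180+(y+.5)/4.2-.5)
T=[k4(227,383),k4(449,305),k4(204,200),k4(353,148),k4(109,337)]
S=[ks(209,193),ks(264,447),ks(426,192),ks(475,358),ks(281,89)]
print("floor dots top",onz(t,T[:4],.078).round(4).tolist());print("side",onz(s,S[:4],.078).round(4).tolist())
print("tri",tri(t,T,s,S).round(4))
E
```

```text
top (327, 190) [ 60   2 168]
top (323, 232) [  0   0 168]
  box [309.5 187.7] 2371 [[278.20001220703125, 173.10000610351562], [325.1000061035156, 156.8000030517578], [340.8999938964844, 202.3000030517578], [293.8999938964844, 218.5]] 
  world c [ 0.5894 -0.2348  0.09  ] sides [0.112  0.1082 0.1114 0.1078] yaw [np.float64(-69.9), np.float64(-160.6), np.float64(109.9), np.float64(19.7)]
  box [324.7 230.7] 2891 [[283.3999938964844, 224.10000610351562], [353.1000061035156, 200.0], [366.0, 237.39999389648438], [296.29998779296875, 261.3999938964844]] 
  world c [ 0.4935 -0.2696  0.09  ] sides [0.1655 0.0881 0.1648 0.0876] yaw [np.float64(-70.2), np.float64(-160.7), np.float64(109.6), np.float64(19.8)]
side (257, 256) [120   2 234]
side (308, 246) [120   2 234]
  box [268.6 242.1] 4122 [[219.39999389648438, 201.3000030517578], [297.0, 184.8000030517578], [317.8999938964844, 283.0], [240.1999969482422, 299.5]] 
  world c [ 0.5129 -0.2384  0.09  ] sides [0.1667 0.2248 0.144  0.2177] yaw [np.float64(22.2), np.float64(-74.4), np.float64(-160.0), np.float64(111.4)]
  box [307.7 243.2] 3023 [[273.29998779296875, 222.10000610351562], [330.5, 209.8000030517578], [342.1000061035156, 264.29998779296875], [285.0, 276.6000061035156]] 
  world c [ 0.5897 -0.2363  0.09  ] sides [0.1202 0.1227 0.1107 0.1194] yaw [np.float64(21.6), np.float64(-76.4), np.float64(-159.6), np.float64(108.0)]
floor dots top [[0.4709, -0.2072, 0.078], [0.5165, -0.3324, 0.078], [0.5741, -0.193, 0.078], [0.605, -0.2774, 0.078]]
side [[0.4696, -0.2075, 0.078], [0.5148, -0.3327, 0.078], [0.5731, -0.1933, 0.078], [0.6036, -0.2777, 0.078]]
tri [[ 0.4702 -0.2073  0.0779  0.0013]
 [ 0.5156 -0.3325  0.0781  0.0018]
 [ 0.5736 -0.1931  0.0778  0.001 ]
 [ 0.6043 -0.2775  0.0777  0.0014]
 [ 0.4955 -0.1404  0.074   0.0009]]
```

```bash
python3 - <<'E'
from h import *
d=pickle.load(open("f0.pkl","rb"));t,s=d["top"],d["side"]
kt=lambda x,y:(130+(x+.5)/5.5-.5,220+(y+.5)/5.5-.5)
ks=lambda x,y:(215+(x+.5)/5.4-.5,95+(y+.5)/5.4-.5)
T=[kt(*p) for p in [(90,52),(674,97),(367,250),(372,138),(648,160),(640,275),(148,240),(150,97),(338,105),(335,250)]]
S=[ks(*p) for p in [(350,62),(245,485),(133,225),(238,208),(180,440),(70,428),(192,82),(300,82),(262,212),(148,218)]]
P=tri(t,T,s,S);N=["rHL","rHR","L lowL","L hiL","L hiR","L lowR","S lowL","S hiL","S hiR","S lowR"]
for n,p in zip(N,P): print(n,p.round(4))
e=lambda a,b:(np.linalg.norm(P[a,:3]-P[b,:3])*1e3).round(1)
print("rest w",e(0,1),"L len",e(2,5),e(3,4),"L wid",e(2,3),e(4,5),"S len",e(6,9),e(7,8),"wid",e(6,7),e(8,9))
for a,b in [(0,1),(2,5),(3,4),(6,9),(7,8)]:
    v=P[b]-P[a]; print("edge dir deg",np.degrees(np.arctan2(v[0],-v[1])))
print("onz hi edge .092",onz(t,T[:2],.092).round(4),onz(s,S[:2],.092).round(4))
print(proj(t,[[.193,.647,.231]]),proj(s,[[.193,.647,.231]]))
# board corners in image right
E
```

```text
rHL [0.4904 0.1263 0.0914 0.0028]
rHR [ 4.766e-01 -1.078e-01  8.500e-02  3.000e-04]
L lowL [0.4126 0.0127 0.0956 0.0034]
L hiL [0.4582 0.0082 0.1171 0.0024]
L hiR [ 0.4506 -0.0986  0.0977  0.0019]
L lowR [ 0.4051 -0.0959  0.094   0.0007]
S lowL [0.4192 0.101  0.0938 0.0044]
S hiL [0.4722 0.0986 0.1032 0.004 ]
S hiR [0.4681 0.0246 0.0992 0.0078]
S lowR [0.4135 0.0281 0.0836 0.0005]
rest w 234.7 L len 108.9 108.8 L wid 50.6 45.6 S len 73.9 74.2 wid 53.8 56.8
edge dir deg -3.3723367938523063
edge dir deg -3.921470038952985
edge dir deg -4.083861821171573
edge dir deg -4.499933523994392
edge dir deg -3.1928414697999425
onz hi edge .092 [[ 0.4918  0.1264  0.092 ]
 [ 0.4767 -0.1081  0.092 ]] [[ 0.489   0.1254  0.092 ]
 [ 0.4774 -0.113   0.092 ]]
[[-168.34248418  388.18722947]] [[199.55016543 -68.74774442]]
```

```bash
cat > rest.py <<'E'
from h import *
yaw=np.radians(-3.7)
ax=np.array([np.cos(yaw),np.sin(yaw),0]);ay=np.array([-np.sin(yaw),np.cos(yaw),0]);t25=np.radians(25)
up=np.cos(t25)*ax+np.sin(t25)*np.array([0,0,1]); n=np.cross(up,ay)
H=np.array([.4838,.008,.092])
E
python3 - <<'E'
from rest import *
d=pickle.load(open("f0.pkl","rb"));t,s=d["top"],d["side"]
kt=lambda x,y:(130+(x+.5)/5.5-.5,220+(y+.5)/5.5-.5)
ks=lambda x,y:(215+(x+.5)/5.4-.5,95+(y+.5)/5.4-.5)
T=[kt(*p) for p in [(367,250),(372,138),(648,160),(640,275),(148,240),(150,97),(338,105),(335,250)]]
S=[ks(*p) for p in [(133,225),(238,208),(180,440),(70,428),(192,82),(300,82),(262,212),(148,218)]]
print("n",n)
for nm,i,h in [("long",slice(0,4),.032),("short",slice(4,8),.022)]:
    C=[]
    for f,U in [(t,T),(s,S)]:
        P=onplane(f,U[i],H+n*h,n); q=np.c_[(P-H)@up,(P-H)@ay]*1e3
        print(nm,q.round(1).tolist(),"mean",q.mean(0).round(1)); C.append(P.mean(0)-n*h)
    print("underside centre",np.array(C).round(4))
# draw predicted for check
for f,nm in [(t,"top"),(s,"side")]:
    im=f["frame"][:,:,::-1].copy(); im=cv2.resize(im,None,fx=4,fy=4,interpolation=cv2.INTER_CUBIC)
    def quad(c,w,l,h,col):
        pts=[H+up*(c[0]+a*w/2)+ay*(c[1]+b*l/2)+n*h for a,b in [(-1,-1),(1,-1),(1,1),(-1,1)]]
        cv2.polylines(im,[np.round((proj(f,pts)+.5)*4-.5).astype(int)],True,col,1)
    quad((-.038,0),.076,.236,0,(0,0,255))
    x0,y0,x1,y1=(130,220,270,285) if nm=="top" else (210,95,300,205)
    cv2.imwrite(f"pics/ov_{nm}.png",im[y0*4:y1*4,x0*4:x1*4])
E
```

```text
n [-0.42173736  0.02727253  0.90630779]
long [[-62.1, 0.7], [-12.1, -0.9], [-12.3, -109.2], [-63.9, -108.6]] mean [-37.6 -54.5]
long [[-66.5, 2.1], [-15.3, 0.6], [-10.4, -122.7], [-64.8, -108.6]] mean [-39.2 -57.2]
underside centre [[ 0.4463 -0.0442  0.0761]
 [ 0.4446 -0.0468  0.0754]]
short [[-70.9, 91.2], [-6.7, 88.6], [-3.8, 14.5], [-68.9, 15.6]] mean [-37.6  52.5]
short [[-68.5, 100.2], [-10.0, 84.5], [-10.4, 6.8], [-68.5, 16.1]] mean [-39.3  51.9]
underside centre [[0.4532 0.0626 0.0761]
 [0.4516 0.0621 0.0754]]
```

View pics/ov_top.png

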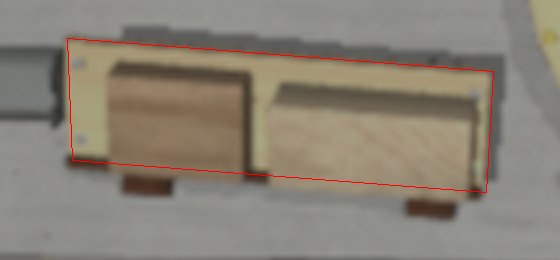

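View pics/ov_side.png

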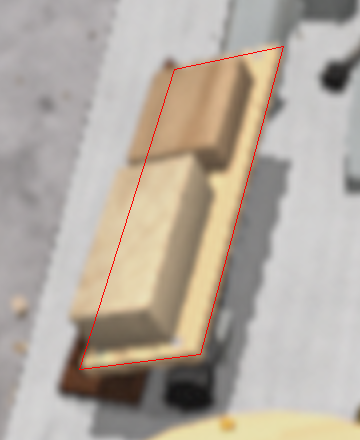

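```bash
cat > plan.py <<'E'
from rest import *
from bench import r
def wp(pos,Rm): return np.array(pos,float),R.from_matrix(Rm)
def tool(z,x):
    z=np.array(z,float)/np.linalg.norm(z); x=np.array(x,float); x=x-z*(x@z); x/=np.linalg.norm(x)
    return np.c_[x,np.cross(z,x),z]
def down(yawdeg): a=np.radians(yawdeg); return tool([0,0,-1],[np.cos(a),np.sin(a),0])
REST=tool(-n,up)
def cur():
    o=r.get_obs(); return np.array(o["tcp_pos"]),R.from_rotvec(o["orientation"])
def rows(start,wps,mm=45,deg=4.7,rs=0.0005,rt=0.02):
    p,q=start; out=[]
    for P,Q in wps:
        N=int(np.ceil(max(np.linalg.norm(P-p)*1e3/mm,np.degrees((q.inv()*Q).magnitude())/deg,1)))
        p0,q0=p,q; w=(q0.inv()*Q).as_rotvec()
        for k in range(1,N+1):
            a=p0+(P-p0)*k/N; b=q0*R.from_rotvec(w*k/N)
            s=np.round(q.inv().apply(a-p)/rs)*rs; u=np.round(np.degrees((q.inv()*b).as_rotvec())/5/rt)*rt
            out.append([s.round(4).tolist(),u.round(3).tolist()])
            p=p+q.apply(s); q=q*R.from_rotvec(np.radians(u*5))
    print(len(out),"rows; end",p.round(4))
    for i in range(0,len(out),20): print("[" + ",".join(str(x).replace(" ","").replace("-0.0,","0,").replace("-0.0]","0]") for x in out[i:i+20]) + "]")
    return p,q
LC=H+up*-.038+ay*-.0543; SC=H+up*-.038+ay*.0525
def rest(c,h): return wp(c+n*h,REST)
BL=np.array([.493,-.2699,.078]); BS=np.array([.589,-.2353,.078]); BY=19.8
E
python3 - <<'E'
from plan import *
d=pickle.load(open("f0.pkl","rb"));t,s=d["top"],d["side"]
print("clamp disc",tri(t,[(68,230)],s,[(288,54)]))
print("block corners",tri(t,[(172,76),(170,186)],s,[(424,104),(322,102)]))
print(LC,SC)
W=[]
for yw,rr,z in [(50,.58,.30),(25,.50,.30)]:
    a=np.radians(yw); W.append(wp([rr*np.cos(a),rr*np.sin(a),z],down(yw)))
W.append(wp([.44,.0,.28],down(-3.7)))
W.append(rest(LC,.011+.10))
rows(cur(),W)
E
```

```text
clamp disc [[0.48919836 0.28289167 0.12274603 0.00397628]]
block corners [[7.95265233e-01 5.10654678e-02 2.05610163e-01 6.25154282e-04]
 [5.83346714e-01 5.59425610e-02 1.79395694e-01 1.00116392e-02]]
[ 0.44592799 -0.04396434  0.07594051] [0.45282004 0.06261304 0.07594051]
26 rows; end [ 0.399  -0.0409  0.1763]
[[[-0.0205,0.033,-0.01],[0.0,0.0,0.66]],[[-0.018,0.034,-0.01],[0.0,0.0,0.68]],[[-0.0165,0.035,-0.0095],[0.0,0.0,0.66]],[[-0.0145,0.036,-0.01],[0.0,0.0,0.68]],[[-0.012,0.0365,-0.01],[0.0,0.02,0.66]],[[-0.01,0.0375,-0.01],[0.0,0,0.68]],[[-0.008,0.038,-0.01],[0.0,0,0.66]],[[-0.021,0.035,0.0],[0.0,0,0.84]],[[-0.0185,0.037,0.0],[0.0,0,0.82]],[[-0.016,0.0375,0.0],[0.0,0,0.84]],[[-0.013,0.039,0.0],[0.0,0,0.84]],[[-0.01,0.04,0.0],[0.0,0,0.82]],[[-0.007,0.0405,0.0],[0.0,0,0.84]],[[-0.0145,0.0265,0.003],[0.0,0,0.82]],[[-0.0125,0.0275,0.003],[0.0,0,0.82]],[[-0.0105,0.0285,0.0025],[0.0,0,0.82]],[[-0.0085,0.029,0.003],[0.0,0,0.82]],[[-0.0065,0.0295,0.003],[0.0,0,0.82]],[[-0.0045,0.03,0.003],[0.0,0,0.82]],[[-0.002,0.03,0.0025],[0.0,0,0.82]]]
[[[-0.0065,0.0075,0.0175],[0.0,0.84,0]],[[-0.0075,0.007,0.0165],[0.0,0.82,0]],[[-0.0085,0.0075,0.016],[0.0,0.84,0]],[[-0.01,0.007,0.0155],[0.0,0.82,0]],[[-0.0115,0.0075,0.015],[0.0,0.84,0]],[[-0.012,0.007,0.014],[0.0,0.84,0]]]
```

Call:
{"op": "send_rows", "data": {"series": [[[-0.0205, 0.033, -0.01], [0, 0, 0.66]], [[-0.018, 0.034, -0.01], [0, 0, 0.68]], [[-0.0165, 0.035, -0.0095], [0, 0, 0.66]], [[-0.0145, 0.036, -0.01], [0, 0, 0.68]], [[-0.012, 0.0365, -0.01], [0, 0.02, 0.66]], [[-0.01, 0.0375, -0.01], [0, 0, 0.68]], [[-0.008, 0.038, -0.01], [0, 0, 0.66]], [[-0.021, 0.035, 0], [0, 0, 0.84]], [[-0.0185, 0.037, 0], [0, 0, 0.82]], [[-0.016, 0.0375, 0], [0, 0, 0.84]], [[-0.013, 0.039, 0], [0, 0, 0.84]], [[-0.01, 0.04, 0], [0, 0, 0.82]], [[-0.007, 0.0405, 0], [0, 0, 0.84]], [[-0.0145, 0.0265, 0.003], [0, 0, 0.82]], [[-0.0125, 0.0275, 0.003], [0, 0, 0.82]], [[-0.0105, 0.0285, 0.0025], [0, 0, 0.82]], [[-0.0085, 0.029, 0.003], [0, 0, 0.82]], [[-0.0065, 0.0295, 0.003], [0, 0, 0.82]], [[-0.0045, 0.03, 0.003], [0, 0, 0.82]], [[-0.002, 0.03, 0.0025], [0, 0, 0.82]]], "fingers": 0, "grip_force": 40}}

```text
clock: 2.6
tcp_pos: [0.4398, -0.0015, 0.28]
orientation: [-3.138, 0.109, -0.001]
contact_force: [1.1, -0.3, -0.3]
grip_width: 0.0853
```

Call:
{"op": "send_rows", "data": {"series": [[[-0.0065, 0.0075, 0.0175], [0, 0.84, 0]], [[-0.0075, 0.007, 0.0165], [0, 0.82, 0]], [[-0.0085, 0.0075, 0.016], [0, 0.84, 0]], [[-0.01, 0.007, 0.0155], [0, 0.82, 0]], [[-0.0115, 0.0075, 0.015], [0, 0.84, 0]], [[-0.012, 0.007, 0.014], [0, 0.84, 0]], [[0, 0, 0], [0, 0, 0]]]}}

```text
clock: 3.48
tcp_pos: [0.4096, -0.0348, 0.2066]
orientation: [3.081, -0.104, 0.531]
contact_force: [-0.3, -0.3, 0.2]
grip_width: 0.0855
```

```bash
python3 - <<'E'
from plan import *
from bench import grab_frame
p,q=cur(); P,Q=rest(LC,.111)
print(p,(p-P)*1e3,np.degrees((q.inv()*Q).as_rotvec()),np.round(r.get_obs()["joints"],2))
for nm in ["top","side"]:
    f=grab_frame(nm); im=cv2.resize(f["frame"][:,:,::-1],None,fx=4,fy=4,interpolation=cv2.INTER_CUBIC)
    x0,y0,x1,y1=(120,190,300,320) if nm=="top" else (180,60,320,210)
    cv2.imwrite(f"pics/hov_{nm}.png",im[y0*4:y1*4,x0*4:x1*4])
rows((p,q),[rest(LC,.04),rest(LC,.011)],mm=15)
E
```

```text
[ 0.40955698 -0.03478348  0.20662973] [10.44183771  6.15361772 30.08906324] [ 0.1504667   5.42529577 -0.14924667] [-0.25 -0.12  0.12  2.41  0.16  0.53 -0.32]
9 rows; end [ 0.4414 -0.0435  0.086 ]
[[[-0.002,0.001,0.0135],[0.0,0.16,0]],[[-0.002,0.001,0.014],[0.0,0.16,0]],[[-0.002,0.001,0.0135],[0.02,0.14,-0.02]],[[-0.0025,0.001,0.0135],[0,0.16,0.0]],[[-0.0025,0.001,0.0135],[0.0,0.16,0]],[[-0.003,0.0005,0.0135],[0.0,0.16,0]],[[-0.0025,0.001,0.0135],[0.02,0.14,0]],[[0,0.0,0.0145],[0,0.0,0]],[[0,0.0,0.0145],[0,0.0,0]]]
```

View pics/hov_top.png

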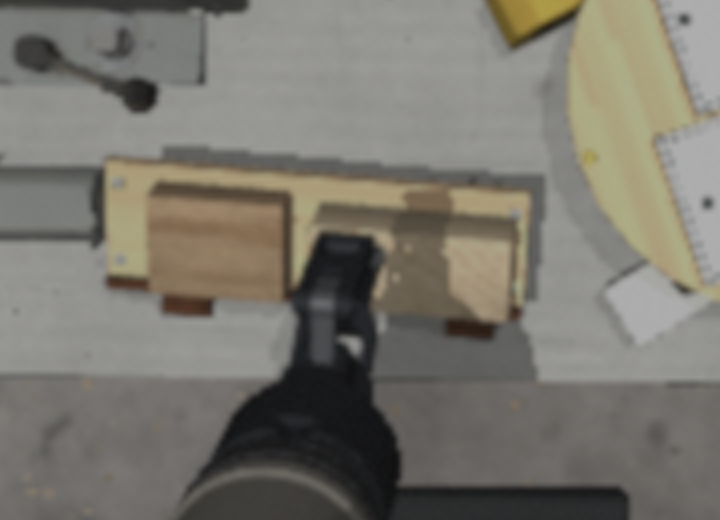

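View pics/hov_side.png

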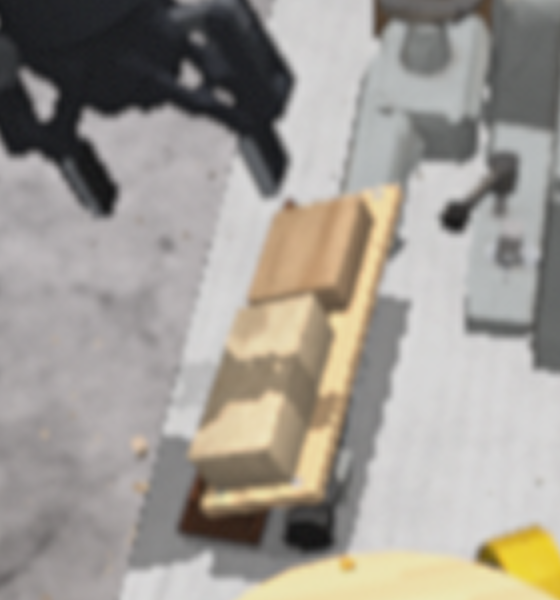

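```bash
python3 - <<'E'
from plan import *
p,q=cur()
print(p,q.as_rotvec(),repr(r.get_obs()["joints"]))
rows((p,q),[rest(LC,.06)],mm=15)
E
```

```text
[ 0.41056489 -0.03328904  0.20714589] [ 3.08251583 -0.09958225  0.53303243] array([-0.25892149, -0.12374726,  0.12712878,  2.40672287,  0.16240359,
        0.52679205, -0.32155309])
6 rows; end [ 0.4203 -0.0425  0.1304]
[[[-0.0025,0.0015,0.0125],[0.0,0.18,0.0]],[[-0.003,0.0015,0.013],[0.0,0.18,0.0]],[[-0.003,0.001,0.0125],[0.0,0.18,0.0]],[[-0.003,0.0015,0.0125],[0.0,0.18,0.0]],[[-0.0035,0.0015,0.0125],[0.0,0.18,0.0]],[[-0.004,0.0015,0.012],[0.0,0.18,0.0]]]
```

Call:
{"op": "send_rows", "data": {"series": [[[-0.0025, 0.0015, 0.0125], [0, 0.18, 0]], [[-0.003, 0.0015, 0.013], [0, 0.18, 0]], [[-0.003, 0.001, 0.0125], [0, 0.18, 0]], [[0, 0, 0], [0, 0, 0]]]}}

```text
clock: 4.08
tcp_pos: [0.4141, -0.0376, 0.1803]
orientation: [3.065, -0.094, 0.583]
contact_force: [-0.5, -1.3, -0.5]
grip_width: 0.0854
```

```bash
python3 - <<'E'
from plan import *
p,q=cur(); P,Q=rest(LC,.06)
print(p,q.as_rotvec(),repr(r.get_obs()["joints"]),(P-p)*1e3,np.degrees((q.inv()*Q).as_rotvec()))
E
```

```text
[ 0.41411995 -0.03760403  0.18029663] [ 3.06508676 -0.09449554  0.58335391] array([ 0.18118913, -0.04856428, -0.28696545,  2.43379537,  0.1500874 ,
        0.38829939, -0.29812568]) [  6.50379554  -4.72396194 -49.97765365] [0.41067218 3.43291092 0.26041183]
```

```bash
cat > fk.py <<'E'
from h import *
import itertools
from scipy.optimize import least_squares
D=[([-1.38908516,0.47781216,0.0223373,1.55645597,-0.01151502,1.10930782,-0.08309343],[0.19273366,0.64627424,0.23031568],[2.51794417,1.87669451,-2.21415401e-03]),
([-0.25892149,-0.12374726,0.12712878,2.40672287,0.16240359,0.52679205,-0.32155309],[0.41056489,-0.03328904,0.20714589],[3.08251583,-0.09958225,0.53303243]),
([0.18118913,-0.04856428,-0.28696545,2.43379537,0.1500874,0.38829939,-0.29812568],[0.41411995,-0.03760403,0.18029663],[3.06508676,-0.09449554,0.58335391])]
Rz=lambda a:R.from_rotvec([0,0,a]);Ry=lambda a:R.from_rotvec([0,a,0])
E
python3 - <<'E'
from fk import *
best=[]
for s in itertools.product([1,-1],repeat=4):
    def res(x):
        e=[]
        for q,p,w in D:
            M=Rz(s[0]*q[0]+x[0])*Ry(q[1])*Rz(s[1]*q[2])*Ry(q[3])*Rz(s[2]*q[4])*Ry(q[5])*Rz(s[3]*q[6]+x[1])
            e+=list((R.from_rotvec(w).inv()*M).as_rotvec())
        return e
    for x0 in itertools.product([0,1.5,3,-1.5],repeat=2):
        S=least_squares(res,x0); best.append((S.cost,s,S.x))
best.sort(key=lambda b:b[0])
for b in best[:4]: print(b)
E
```

```text
(np.float64(1.5588522788028707e-16), (-1, -1, -1, -1), array([ 2.33291482e-09, -3.14159266e+00]))
(np.float64(1.5588522820246097e-16), (-1, -1, -1, -1), array([ 2.33300173e-09, -3.14159266e+00]))
(np.float64(1.5588522918568795e-16), (-1, -1, -1, -1), array([2.33302871e-09, 3.14159265e+00]))
(np.float64(1.5588522937704135e-16), (-1, -1, -1, -1), array([ 2.33301124e-09, -3.14159266e+00]))
```

```bash
cat >> fk.py <<'E'
def frames(q):
    A=Rz(-q[0])*Ry(q[1]); B=A*Rz(-q[2]); C=B*Ry(q[3]); E=C*Rz(-q[4]); F=E*Ry(q[5]); G=F*Rz(-q[6]+np.pi)
    return A,B,C,E,F,G
def cols(q):
    A,B,C,E,F,G=frames(q); ex=[1,0,0];ez=[0,0,1]
    return np.c_[ez,A.apply(ez),B.apply(ex),C.apply(ez),C.apply(ex),E.apply(ex),F.apply(ez),F.apply(ex)]
E
python3 - <<'E'
from fk import *
M=np.vstack([cols(q) for q,p,w in D]);b=np.hstack([p for _,p,_ in D])
for use in [[0,1,3,6],[0,1,2,3,4,6],[0,1,3,5,6,7],list(range(8))]:
    x,rs,rk,sv=np.linalg.lstsq(M[:,use],b,rcond=None); print(use,x.round(4),rk,sv.min().round(3),np.abs(M[:,use]@x-b).max())
E
```

```text
[0, 1, 3, 6] [0.3079 0.6272 0.4237 0.4653] 4 0.18 0.06302464009158015
[0, 1, 2, 3, 4, 6] [ 1.4724  0.7268 -0.1554  0.7823  0.4968  1.1649] 6 0.045 0.05752975335846852
[0, 1, 3, 5, 6, 7] [0.8008 0.5655 0.6409 0.2258 0.5839 0.0598] 6 0.075 0.06133779413514753
[0, 1, 2, 3, 4, 5, 6, 7] [ 2.8195  1.1512  0.1455  1.2402  1.9419 -1.0129  2.1611  0.6769] 8 0.008 0.045988648165810636
```

```bash
cat >> fk.py <<'E'
def cols2(q):
    A,B,C,E,F,G=frames(q); ey=[0,1,0];ez=[0,0,1]
    return np.c_[ez,A.apply(ey),A.apply(ez),B.apply(ey),C.apply(ez),E.apply(ey),F.apply(ez)]
E
python3 - <<'E'
from fk import *
M=np.vstack([cols2(q) for q,p,w in D]);b=np.hstack([p for _,p,_ in D])
x,rs,rk,sv=np.linalg.lstsq(M,b,rcond=None); print(x.round(4),rk,sv.min().round(3),np.abs(M@x-b).max())
E
```

```text
[ 2.871e-01 -3.050e-02  5.418e-01 -3.140e-02  4.725e-01 -4.000e-04
  3.270e-01] 7 0.036 2.937429029181704e-09
```

```bash
cat >> fk.py <<'E'
_M=np.vstack([cols2(q) for q,p,w in D]);_b=np.hstack([p for _,p,_ in D]);X=np.linalg.lstsq(_M,_b,rcond=None)[0]
LO=np.array([-2.96,-.34,-1.41,.24,-1.37,.17,-2.96]);HI=np.array([2.96,2.1,1.46,2.44,4.51,1.92,2.96])
def fk(q): return cols2(q)@X, frames(q)[5]
def ik(P,Q,q0,m=0.02):
    def res(q):
        p,g=fk(q); return np.r_[(p-P)*100,(Q.inv()*g).as_rotvec()*30,(q-q0)*1e-3]
    S=least_squares(res,np.clip(q0,LO+m+1e-6,HI-m-1e-6),bounds=(LO+m,HI-m)); p,g=fk(S.x)
    return S.x,np.linalg.norm(p-P),(Q.inv()*g).magnitude()
E
cat > ikt.py <<'E'
from fk import *
from plan import rest,LC,SC,REST,tool,n,up,ay
rng=np.random.default_rng(0)
for c,nm in [(LC,"long"),(SC,"short")]:
  for sgn in [1,-1]:
   for h in [.008,.06,.11]:
    P=c+n*h;Q=R.from_matrix(tool(-n,sgn*up)); sols=[]
    for k in range(40):
        q,e,a=ik(P,Q,LO+rng.random(7)*(HI-LO))
        sols.append((e+a*.3,q,np.min(np.minimum(q-LO,HI-q))))
    ok=[s for s in sols if s[0]<1e-3]
    print(nm,sgn,h,len(ok),"best err",min(s[0] for s in sols).round(4))
    for s in sorted(ok,key=lambda s:-s[2])[:4]: print("   ",s[1].round(2),s[2].round(3))
E
python3 ikt.py
```

```text
long 1 0.008 0 best err 0.0197
long 1 0.06 0 best err 0.0227
long 1 0.11 0 best err 0.0178
long -1 0.008 0 best err 0.0197
long -1 0.06 0 best err 0.0227
long -1 0.11 0 best err 0.0179
short 1 0.008 0 best err 0.0077
short 1 0.06 0 best err 0.0106
short 1 0.11 0 best err 0.006
short -1 0.008 0 best err 0.0077
short -1 0.06 0 best err 0.0106
short -1 0.11 0 best err 0.006
```

```bash
cat > ikt2.py <<'E'
from fk import *
from plan import rest,LC,SC,REST,tool,n,up,ay
rng=np.random.default_rng(0)
for c,nm in [(LC,"long"),(SC,"short")]:
  for ph in [-35,-25,-15,-8,0,8,15,25,35]:
    o=[]
    for h in [.011,.10]:
        P=c+n*h
        Q=R.from_matrix(REST)*R.from_rotvec([np.radians(ph),0,0]); sols=[]
        for k in range(14):
            q,e,a=ik(P,Q,LO+rng.random(7)*(HI-LO),m=.01)
            sols.append((e,a,q))
        ok=[s for s in sols if s[0]+.3*s[1]<1e-3]
        b=min(sols,key=lambda s:s[0]+.3*s[1]) if not ok else max(ok,key=lambda s:np.min(np.minimum(s[2]-LO,HI-s[2])))
        o.append((h,len(ok),round(b[0],4),round(np.degrees(b[1]),1),b[2].round(2).tolist()))
    print(nm,ph,*o,sep="\n   ")
E
python3 ikt2.py
```

```text
long
   -35
   (0.011, 9, np.float64(0.0), np.float64(0.0), [0.15, 0.57, -0.86, 2.36, 1.32, 1.22, -1.92])
   (0.1, 11, np.float64(0.0), np.float64(0.0), [0.47, 0.47, -1.28, 2.38, 1.16, 1.37, -1.78])
long
   -25
   (0.011, 6, np.float64(0.0), np.float64(0.0), [0.63, 0.79, -1.37, 2.41, 1.48, 1.4, -1.85])
   (0.1, 7, np.float64(0.0), np.float64(0.0), [0.67, 0.28, -1.3, 2.42, 1.13, 1.01, -1.6])
long
   -15
   (0.011, 0, np.float64(0.0034), np.float64(0.7), [0.82, 0.7, -1.4, 2.43, 1.5, 1.12, -1.72])
   (0.1, 0, np.float64(0.0046), np.float64(1.0), [1.0, 0.15, -1.4, 2.43, 1.01, 0.68, -1.32])
long
   -8
   (0.011, 0, np.float64(0.0068), np.float64(1.4), [0.95, 0.64, -1.4, 2.43, 1.49, 0.9, -1.6])
   (0.1, 0, np.float64(0.007), np.float64(1.4), [1.19, 0.05, -1.4, 2.43, 0.73, 0.44, -0.92])
long
   0
   (0.011, 0, np.float64(0.0075), np.float64(1.5), [1.11, 0.62, -1.4, 2.43, 1.47, 0.68, -1.45])
   (0.1, 0, np.float64(0.0072), np.float64(1.5), [1.38, 0.01, -1.4, 2.43, 0.13, 0.3, -0.19])
long
   8
   (0.011, 0, np.float64(0.0048), np.float64(1.0), [1.25, 0.65, -1.4, 2.43, 1.43, 0.51, -1.27])
   (
[... 1773 characters left out ...]
66])
   (0.1, 0, np.float64(0.006), np.float64(1.2), [1.13, 0.05, -1.4, 2.43, 0.19, 0.27, -0.46])
short
   15
   (0.011, 0, np.float64(0.0069), np.float64(1.4), [1.02, 0.68, -1.4, 2.43, 1.52, 0.5, -1.54])
   (0.1, 0, np.float64(0.0079), np.float64(1.6), [1.24, 0.11, -1.4, 2.43, -0.29, 0.26, 0.12])
short
   25
   (0.011, 0, np.float64(0.0036), np.float64(0.7), [1.17, 0.79, -1.4, 2.43, 1.49, 0.35, -1.32])
   (0.1, 0, np.float64(0.007), np.float64(1.4), [1.35, 0.27, -1.4, 2.43, -0.56, 0.28, 0.56])
short
   35
   (0.011, 4, np.float64(0.0002), np.float64(0.1), [1.01, 0.6, -0.98, 2.42, -1.36, 0.18, 1.61])
   (0.1, 0, np.float64(0.0021), np.float64(0.4), [1.41, 0.48, -1.4, 2.43, -0.57, 0.3, 0.73])
```

```bash
cat > ikt3.py <<'E'
from fk import *
from plan import *
rng=np.random.default_rng(1)
def pose(c,pitch,ph,h,dy=0):
    a=np.radians(pitch); u=np.cos(a)*ax+np.sin(a)*np.array([0,0,1]); nn=np.cross(u,ay)
    return c+n*h+ay*dy, R.from_matrix(tool(-nn,u))*R.from_rotvec([np.radians(ph),0,0])
for c,nm,h in [(LC,"long",.013)]:
 for dy in [0,-.025,.02]:
  for pitch in [25,23,21.5]:
   for ph in [-30,-20,-10,0,10,20,30]:
    P,Q=pose(c,pitch,ph,h,dy); best=None
    for m in [.01,.04,.08]:
        ok=[]
        for k in range(8):
            q0=np.array([.1,.4,-.3,2.3,.3,.6,-.5])+rng.normal(0,.5,7) 
            q,e,a=ik(P,Q,q0,m=m)
            if e+.3*a<1e-3: ok.append(q)
        if ok: best=(m,len(ok),min(ok,key=lambda q:abs(q[2])).round(2).tolist())
    print(nm,dy,pitch,ph,best)
E
python3 ikt3.py
```

```text
Still running in the background as job /tmp/bash_jobs.1000/cba841737132 (pid 904). You'll get a notice when it ends.
```

Edit , replacing
```

```
with
```

```

```bash
cat /tmp/bash_jobs.*/cba841737132/stdout; nproc
```

```text
4
```

```bash
kill -- -$(cat /tmp/bash_jobs.*/cba841737132/pid); cat >> fk.py <<'E'
from math import cos,sin
AX=[2,1,2,1,2,1,2];SG=[-1,1,-1,1,-1,1,-1]
def rz(a): c,s=cos(a),sin(a); return np.array([[c,-s,0],[s,c,0],[0,0,1.]])
def ry(a): c,s=cos(a),sin(a); return np.array([[c,0,s],[0,1,0],[-s,0,c]])
def fkj(q):
    h,y1,d1,y2,d2,y3,d3=X
    off={1:(0,y1,d1),2:(0,y2,0),3:(0,0,d2),4:(0,y3,0),5:(0,0,d3)}
    M=np.eye(3);p=np.array([0,0,h]);W=np.zeros((7,3));O=np.zeros((7,3))
    for i in range(7):
        W[i]=M[:,AX[i]]*SG[i];O[i]=p
        M=M@(rz(-q[i]) if AX[i]==2 else ry(q[i]))
        if i in off: p=p+M@np.array(off[i])
    M=M@np.diag([-1,-1,1.])
    return p,M,np.r_[np.cross(W,p-O).T,W.T]
def ik(P,Q,q0,m=0.02,ref=None,iters=80):
    Qm=Q.as_matrix(); lo,hi=LO+m,HI-m; q=np.clip(q0,lo,hi)
    for k in range(iters):
        p,M,J=fkj(q); dw=R.from_matrix(Qm@M.T).as_rotvec(); e=np.r_[P-p,dw]
        w=np.r_[np.ones(3),np.ones(3)*.3]; 
        if np.linalg.norm(e*w)<1e-5: break
        free=np.ones(7,bool); dq=np.zeros(7)
        for _ in range(5):
            Jf=(J*w[:,None])[:,free]
            x=Jf.T@np.linalg.solve(Jf@Jf.T+1e-5*np.eye(6),e*w); dq=np.zeros(7);dq[free]=x
            bad=free&(((q+dq>hi+1e-9)&(q>=hi-1e-6))|((q+dq<lo-1e-9)&(q<=lo+1e-6)))
            if not bad.any(): break
            free&=~bad
        s=min(1,.3/np.abs(dq).max()); q=np.clip(q+s*dq,lo,hi)
    return q,np.linalg.norm(e[:3]),np.linalg.norm(e[3:])
E
sed -i 's/range(8)/range(15)/' ikt3.py
python3 - <<'E'
from fk import *
for q,p,w in D:
    P,M,J=fkj(q); print(np.abs(P-p).max(),(R.from_matrix(M).inv()*R.from_rotvec(w)).magnitude())
E
timeout 500 python3 -u ikt3.py
```

```text
1.1971217073192264e-09 8.066231281230824e-09
1.6359767360252242e-09 1.8064511555578032e-08
2.9374290569372796e-09 5.022239530395933e-09
long 0 25 -30 (0.04, 15, [0.12, 0.47, -0.76, 2.4, 1.32, 1.04, -1.87])
long 0 25 -20 (0.01, 15, [0.7, 0.69, -1.35, 2.43, 1.48, 1.2, -1.8])
long 0 25 -10 None
long 0 25 0 None
long 0 25 10 None
long 0 25 20 (0.01, 14, [0.9, 0.37, -0.7, 2.43, -1.21, 0.21, 1.45])
long 0 25 30 (0.08, 14, [1.24, 0.58, -0.99, 2.36, -0.65, 0.27, 1.06])
long 0 23 -30 (0.08, 15, [0.55, 0.82, -1.33, 2.36, 1.42, 1.5, -1.85])
long 0 23 -20 (0.01, 14, [0.23, 0.36, -0.72, 2.43, 1.32, 0.76, -1.72])
long 0 23 -10 None
long 0 23 0 None
long 0 23 10 (0.01, 4, [1.11, 0.46, -1.15, 2.43, 1.18, 0.25, -1.06])
long 0 23 20 (0.04, 7, [1.28, 0.58, -1.2, 2.39, 0.64, 0.21, -0.36])
long 0 23 30 (0.08, 13, [0.89, 0.44, -0.57, 2.36, -1.09, 0.44, 1.44])
long 0 21.5 -30 (0.08, 14, [0.26, 0.52, -0.91, 2.36, 1.28, 1.11, -1.78])
long 0 21.5 -20 (0.04, 15, [0.51, 0.47, -1.04, 2.4, 1.33, 0.93, -1.68])
long 0 21.5 -10 (0.01, 13, [0.61, 0.36, -0.95, 2.43, 1.32, 0.6, -1.54])
long 0 21.5 0 (0.01, 10, [0.91, 0
[... 2265 characters left out ...]
0.08, 15, [1.2, 0.58, -1.01, 2.36, -0.53, 0.25, 0.88])
long 0.02 21.5 -30 (0.08, 15, [-0.11, 0.42, -0.52, 2.36, 1.17, 0.94, -1.74])
long 0.02 21.5 -20 (0.04, 15, [0.2, 0.37, -0.73, 2.4, 1.24, 0.79, -1.68])
long 0.02 21.5 -10 (0.01, 12, [0.41, 0.32, -0.8, 2.43, 1.27, 0.56, -1.56])
long 0.02 21.5 0 (0.01, 11, [0.86, 0.41, -1.13, 2.43, 1.31, 0.46, -1.41])
long 0.02 21.5 10 (0.01, 9, [0.91, 0.37, -0.97, 2.43, 0.91, 0.18, -0.88])
long 0.02 21.5 20 (0.04, 9, [1.21, 0.55, -1.18, 2.39, 0.6, 0.21, -0.39])
long 0.02 21.5 30 (0.08, 14, [1.01, 0.48, -0.78, 2.36, -0.89, 0.35, 1.2])fk.py:52: RuntimeWarning: divide by zero encountered in scalar divide
  s=min(1,.3/np.abs(dq).max()); q=np.clip(q+s*dq,lo,hi)
```

```bash
cat > sim.py <<'E'
from fk import *
from plan import *
def pose(c,pitch,ph,h,dy=0):
    a=np.radians(pitch); u=np.cos(a)*ax+np.sin(a)*np.array([0,0,1]); nn=np.cross(u,ay)
    return c+n*h+ay*dy, R.from_matrix(tool(-nn,u))*R.from_rotvec([np.radians(ph),0,0])
def boxp(c,yaw,ph,h): return c+np.array([0,0,h]), R.from_matrix(down(yaw))*R.from_rotvec([np.radians(ph),0,0])
def simulate(q,wps,step=.02,sdeg=3,m=.006,verbose=1):
    p,M,_=fkj(q); Qc=R.from_matrix(M)
    for P,Q in wps:
        N=int(np.ceil(max(np.linalg.norm(P-p)/step,np.degrees((Qc.inv()*Q).magnitude())/sdeg,1))); w=(Qc.inv()*Q).as_rotvec(); p0=p;Q0=Qc; em=0
        for k in range(1,N+1):
            q,e,a=ik(p0+(P-p0)*k/N,Q0*R.from_rotvec(w*k/N),q,m=m); em=max(em,e+.3*a)
        p,Qc=P,Q
        if verbose: print(np.round(P,3),"q",q.round(2),"err",e.round(4),a.round(4),"max",round(em,4))
    return q
E
python3 - <<'E'
from sim import *
q=np.array(r.get_obs()["joints"])
Qa=lambda pitch,ph:pose(LC,pitch,ph,0)[1]
for ph in [-25]:
  for hz in [.26,.22]:
    print(ph,hz)
    w=[(np.array([.45,-.0,hz]),Qa(8,0)),(np.array([.45,-.02,hz]),Qa(10,ph)),pose(LC,23.5,ph,.09),pose(LC,23.5,ph,.05),pose(LC,23.5,ph,.015)]
    q1=simulate(q,w)
    w=[pose(LC,23.5,ph,.06),(np.array([.46,-.03,.24]),Qa(10,ph)),boxp(BL,BY,ph,.16),boxp(BL,BY,ph,.015),boxp(BL,BY,ph,.12)]
    q2=simulate(q1,w)
    w=[(np.array([.47,.03,.24]),Qa(10,-18)),pose(SC,25,-18,.09),pose(SC,25,-18,.008),pose(SC,25,-18,.06),(np.array([.47,.0,.24]),Qa(10,-18)),boxp(BS,BY,-18,.16),boxp(BS,BY,-18,.008)]
    q3=simulate(q2,w)
E
```

```text
-25 0.26
[ 0.45 -0.    0.26] q [ 0.14  0.01 -0.3   2.11  0.04  0.89 -0.25] err 0.0 0.0 max 0.0
[ 0.45 -0.02  0.26] q [-0.04  0.09 -0.41  2.1   0.56  1.11 -0.86] err 0.0 0.0 max 0.0
[ 0.408 -0.042  0.158] q [ 0.07  0.15 -0.63  2.43  1.01  0.83 -1.51] err 0.0 0.0 max 0.0
[ 0.425 -0.043  0.121] q [ 0.06  0.27 -0.61  2.43  1.16  0.83 -1.65] err 0.0 0.0 max 0.0
[ 0.44  -0.044  0.09 ] q [ 0.04  0.37 -0.58  2.42  1.28  0.83 -1.77] err 0.0 0.0 max 0.0
[ 0.421 -0.042  0.13 ] q [ 0.06  0.24 -0.62  2.43  1.12  0.83 -1.62] err 0.0 0.0 max 0.0
[ 0.46 -0.03  0.24] q [ 0.19  0.16 -0.64  2.1   0.64  1.09 -0.91] err 0.0 0.0 max 0.0
[ 0.493 -0.27   0.238] q [ 0.58  0.2  -0.45  2.04  0.66  0.83  0.05] err 0.0 0.0 max 0.0
[ 0.493 -0.27   0.093] q [ 0.46  0.42 -0.35  2.16  1.02  0.62 -0.36] err 0.0 0.0 max 0.0
[ 0.493 -0.27   0.198] q [ 0.55  0.25 -0.44  2.08  0.74  0.77 -0.04] err 0.0 0.0 max 0.0
[0.47 0.03 0.24] q [ 0.16  0.16 -0.65  2.06  0.53  1.05 -0.88] err 0.0 0.0 max 0.0
[0.415 0.065 0.158] q [-0.06  0.17 -0.7   2.38  0.94  0.83 -1.61] err 0.0 0.0 max 0.0
[0.449 0.063 0.083] q [-0.11  0.39 -0.62 
[... 1183 characters left out ...]
0 max 0.0
[ 0.493 -0.27   0.198] q [ 0.55  0.25 -0.44  2.08  0.74  0.77 -0.04] err 0.0 0.0 max 0.0
[0.47 0.03 0.24] q [ 0.16  0.16 -0.65  2.06  0.53  1.05 -0.88] err 0.0 0.0 max 0.0
[0.415 0.065 0.158] q [-0.06  0.17 -0.7   2.38  0.94  0.83 -1.61] err 0.0 0.0 max 0.0
[0.449 0.063 0.083] q [-0.11  0.39 -0.62  2.37  1.23  0.81 -1.87] err 0.0 0.0 max 0.0
[0.428 0.064 0.13 ] q [-0.08  0.25 -0.68  2.38  1.05  0.82 -1.71] err 0.0 0.0 max 0.0
[0.47 0.   0.24] q [ 0.21  0.14 -0.64  2.08  0.53  1.02 -0.81] err 0.0 0.0 max 0.0
[ 0.589 -0.235  0.238] q [ 0.55  0.36 -0.51  1.79  0.57  0.98  0.11] err 0.0 0.0 max 0.0
[ 0.589 -0.235  0.086] q [ 0.46  0.55 -0.42  1.91  0.78  0.74 -0.14] err 0.0 0.0 max 0.0
```

```bash
python3 - <<'E'
from sim import *
Qa=lambda pitch,ph:pose(LC,pitch,ph,0)[1]
rows(cur(),[(np.array([.45,-.01,.22]),Qa(14,-10)),pose(LC,23.5,-25,.08,-.003)],mm=25)
E
```

```text
7 rows; end [ 0.4121 -0.0449  0.1487]
[[[0.0155,-0.01,-0.008],[-0.64,-0.5,-0.02]],[[0.015,-0.009,-0.0095],[-0.64,-0.5,-0.04]],[[0.0145,-0.009,-0.0105],[-0.64,-0.52,-0.02]],[[-0.013,0.0065,0.0165],[-0.74,0.46,0.14]],[[-0.0135,0.0055,0.0165],[-0.76,0.46,0.14]],[[-0.014,0.005,0.016],[-0.74,0.44,0.14]],[[-0.0145,0.004,0.016],[-0.74,0.46,0.14]]]
```

Call:
{"op": "send_rows", "data": {"series": [[[0.0155, -0.01, -0.008], [-0.64, -0.5, -0.02]], [[0.015, -0.009, -0.0095], [-0.64, -0.5, -0.04]], [[0.0145, -0.009, -0.0105], [-0.64, -0.52, -0.02]], [[-0.013, 0.0065, 0.0165], [-0.74, 0.46, 0.14]], [[-0.0135, 0.0055, 0.0165], [-0.76, 0.46, 0.14]], [[-0.014, 0.005, 0.016], [-0.74, 0.44, 0.14]], [[-0.0145, 0.004, 0.016], [-0.74, 0.46, 0.14]], [[0, 0, 0], [0, 0, 0]]]}}

```text
clock: 5.08
tcp_pos: [0.4129, -0.042, 0.1485]
orientation: [2.643, -0.197, 0.532]
contact_force: [-0.4, -1.0, -0.4]
grip_width: 0.0851
```

```bash
python3 - <<'E'
from sim import *
p,q=cur(); P,Q=pose(LC,23.5,-25,.08,-.003)
print(((P-p)*1e3).round(1),np.degrees((q.inv()*Q).as_rotvec()).round(2),np.round(r.get_obs()["joints"],2))
simulate(np.array(r.get_obs()["joints"]),[pose(LC,23.5,-25,.05,-.003),pose(LC,23.5,-25,.015,-.003)])
rows((p,q),[pose(LC,23.5,-25,.05,-.003),pose(LC,23.5,-25,.015,-.003)],mm=15)
E
```

```text
[-1.  -2.8 -0.1] [-0.16 -0.12  0.4 ] [ 0.08  0.18 -0.64  2.43  1.05  0.82 -1.54]
[ 0.425 -0.046  0.121] q [ 0.07  0.27 -0.62  2.43  1.16  0.82 -1.65] err 0.0 0.0 max 0.0
[ 0.439 -0.047  0.09 ] q [ 0.05  0.37 -0.59  2.42  1.28  0.83 -1.77] err 0.0 0.0 max 0.0
5 rows; end [ 0.4394 -0.0468  0.0895]
[[[0.0,-0.005,0.014],[-0.02,-0.02,0.04]],[[0.0,-0.005,0.014],[-0.02,0,0.04]],[[0.0005,-0.005,0.0105],[0.0,0,0.0]],[[0.0,-0.005,0.0105],[0.0,0,0.0]],[[0.0005,-0.0045,0.011],[0.0,0,0.0]]]
```

Call:
{"op": "send_rows", "data": {"series": [[[0, -0.005, 0.014], [-0.02, -0.02, 0.04]], [[0, -0.005, 0.014], [-0.02, 0, 0.04]], [[0.0005, -0.005, 0.0105], [0, 0, 0]], [[0, -0.005, 0.0105], [0, 0, 0]], [[0.0005, -0.0045, 0.011], [0, 0, 0]], [[0, 0, 0], [0, 0, 0]]]}}

```text
clock: 5.82
tcp_pos: [0.4391, -0.0499, 0.0902]
orientation: [2.637, -0.214, 0.529]
contact_force: [0.4, -0.3, 0.1]
grip_width: 0.0857
```

```bash
python3 - <<'E'
from sim import *
from bench import grab_frame
p,q=cur(); P,Q=pose(LC,23.5,-25,.015,-.003)
print(((P-p)*1e3).round(1),np.degrees((q.inv()*Q).as_rotvec()).round(2),np.round(r.get_obs()["joints"],2),r.get_obs()["contact_force"])
v=p-LC; print("rel up,y,n mm",(np.array([v@up,v@ay,v@n])*1e3).round(1))
for nm in ["top","side"]:
    f=grab_frame(nm); im=cv2.resize(f["frame"][:,:,::-1],None,fx=4,fy=4,interpolation=cv2.INTER_CUBIC)
    x0,y0,x1,y1=(120,190,300,320) if nm=="top" else (180,60,320,210)
    cv2.imwrite(f"pics/g1_{nm}.png",im[y0*4:y1*4,x0*4:x1*4])
E
```

```text
[ 0.3  3.3 -0.7] [ 0.28  0.08 -0.22] [ 0.06  0.37 -0.59  2.42  1.28  0.83 -1.77] [ 0.42101351 -0.2911002   0.1249112 ]
rel up,y,n mm [ 0.2 -6.3 15.7]
```

View pics/g1_top.png

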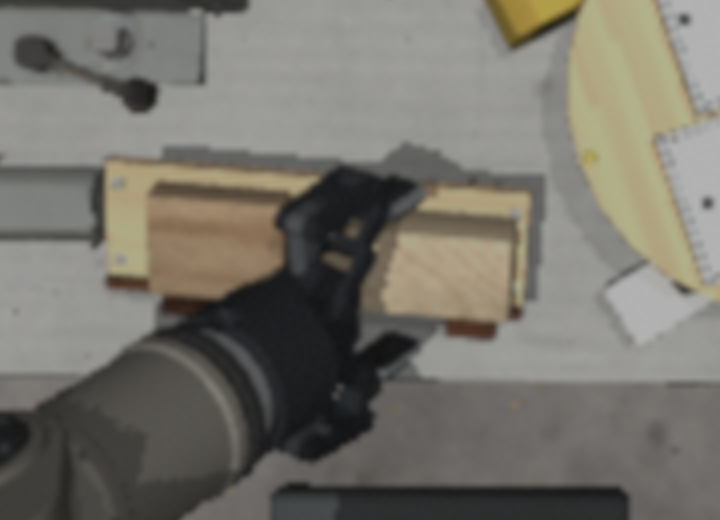

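View pics/g1_side.png

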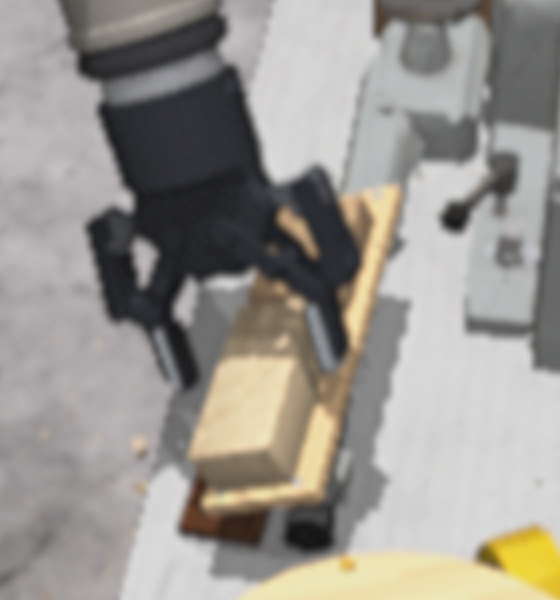

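Call:
{"op": "send_rows", "data": {"series": [[[0, 0, 0], [0, 0, 0]], [[0, 0, 0], [0, 0, 0]], [[0, 0, 0], [0, 0, 0]], [[0, 0, 0], [0, 0, 0]], [[0, 0, 0], [0, 0, 0]], [[0, 0, 0], [0, 0, 0]]], "fingers": 255, "grip_force": 40}}

```text
clock: 6.68
tcp_pos: [0.4387, -0.0491, 0.0906]
orientation: [2.638, -0.215, 0.532]
contact_force: [-3.8, 2.5, 7.1]
grip_width: 0.049
```

```bash
python3 - <<'E'
from sim import *
Qa=lambda pitch,ph:pose(LC,pitch,ph,0)[1]
c=cur(); print(c[0], fkj(r.get_obs()["joints"])[0])
w=[(c[0]+n*.02,c[1]),(c[0]+n*.06+np.array([.005,0,.01]),pose(LC,20,-25,0)[1]),(np.array([.455,-.04,.23]),Qa(8,-25)),boxp(BL,BY,-25,.11)]
simulate(np.array(r.get_obs()["joints"]),w)
rows(c,w,mm=25,deg=4.5)
E
```

```text
[ 0.43866071 -0.04912348  0.09056115] [ 0.43866074 -0.04912332  0.0905612 ]
[ 0.43  -0.049  0.109] q [ 0.08  0.31 -0.62  2.43  1.22  0.83 -1.71] err 0.0 0.0 max 0.0
[ 0.418 -0.047  0.155] q [ 0.14  0.18 -0.65  2.38  0.96  0.84 -1.39] err 0.0 0.0 max 0.0
[ 0.455 -0.04   0.23 ] q [ 0.22  0.18 -0.65  2.1   0.64  1.09 -0.88] err 0.0 0.0 max 0.0
[ 0.493 -0.27   0.188] q [ 0.59  0.27 -0.48  2.08  0.78  0.76 -0.08] err 0.0 0.0 max 0.0
17 rows; end [ 0.4931 -0.2695  0.1881]
[[[-0.0005,0.0085,-0.018],[0.0,0.0,0.0]],[[0.004,0.01,-0.0215],[0.02,-0.32,-0.18]],[[0.003,0.0095,-0.0215],[0.02,-0.32,-0.18]],[[0.015,0.004,-0.014],[0,-0.54,-0.26]],[[0.014,0.0045,-0.015],[0,-0.54,-0.24]],[[0.013,0.0045,-0.0155],[0,-0.54,-0.26]],[[0.0125,0.0045,-0.0165],[0,-0.56,-0.26]],[[0.0045,0.0185,0.014],[0.04,0.06,-0.5]],[[0.004,0.019,0.014],[0.02,0.06,-0.48]],[[0.003,0.019,0.014],[0.04,0.04,-0.5]],[[0.002,0.019,0.014],[0.02,0.06,-0.48]],[[0.001,0.019,0.0135],[0.04,0.06,-0.5]],[[0.0,0.0195,0.014],[0.04,0.06,-0.48]],[[-0.0005,0.019,0.014],[0.02,0.06,-0.5]],[[-0.0015,0.0195,0.0135],[0.04,0.04,-0.48]],[[-0.0025,0.019,0.0135],[0.02,0.06,-0.5]],[[-0.003,0.019,0.0135],[0.04,0.06,-0.5]]]
```

Call:
{"op": "send_rows", "data": {"series": [[[-0.0005, 0.0085, -0.018], [0, 0, 0]], [[0.004, 0.01, -0.0215], [0.02, -0.32, -0.18]], [[0.003, 0.0095, -0.0215], [0.02, -0.32, -0.18]], [[0.015, 0.004, -0.014], [0, -0.54, -0.26]], [[0.014, 0.0045, -0.015], [0, -0.54, -0.24]], [[0.013, 0.0045, -0.0155], [0, -0.54, -0.26]], [[0.0125, 0.0045, -0.0165], [0, -0.56, -0.26]], [[0.0045, 0.0185, 0.014], [0.04, 0.06, -0.5]], [[0.004, 0.019, 0.014], [0.02, 0.06, -0.48]], [[0.003, 0.019, 0.014], [0.04, 0.04, -0.5]], [[0.002, 0.019, 0.014], [0.02, 0.06, -0.48]], [[0.001, 0.019, 0.0135], [0.04, 0.06, -0.5]], [[0, 0.0195, 0.014], [0.04, 0.06, -0.48]], [[-0.0005, 0.019, 0.014], [0.02, 0.06, -0.5]], [[-0.0015, 0.0195, 0.0135], [0.04, 0.04, -0.48]], [[-0.0025, 0.019, 0.0135], [0.02, 0.06, -0.5]], [[-0.003, 0.019, 0.0135], [0.04, 0.06, -0.5]], [[0, 0, 0], [0, 0, 0]]]}}

```text
clock: 8.93
tcp_pos: [0.4921, -0.2715, 0.1868]
orientation: [2.671, 0.463, 0.1]
contact_force: [-0.5, 1.0, -1.0]
grip_width: 0.0496
```

```bash
python3 - <<'E'
from sim import *
from bench import grab_frame
p,q=cur(); P,Q=boxp(BL,BY,-25,.11)
print(((P-p)*1e3).round(1),np.degrees((q.inv()*Q).as_rotvec()).round(2),np.round(r.get_obs()["joints"],2),r.get_obs()["contact_force"],r.get_obs()["grip_width"])
d={}
for nm in ["top","side"]:
    f=grab_frame(nm);d[nm]=f; im=cv2.resize(f["frame"][:,:,::-1],None,fx=4,fy=4,interpolation=cv2.INTER_CUBIC)
    x0,y0,x1,y1=(220,150,400,290) if nm=="top" else (190,150,370,300)
    cv2.imwrite(f"pics/c1_{nm}.png",im[y0*4:y1*4,x0*4:x1*4])
pickle.dump(d,open("f1.pkl","wb"))
E
```

```text
[0.9 1.6 1.2] [-0.09  0.17 -0.11] [ 0.62  0.28 -0.51  2.08  0.79  0.77 -0.09] [-0.49990303  1.02829696 -1.03914054] 0.04962176340388665
```

View pics/c1_top.png

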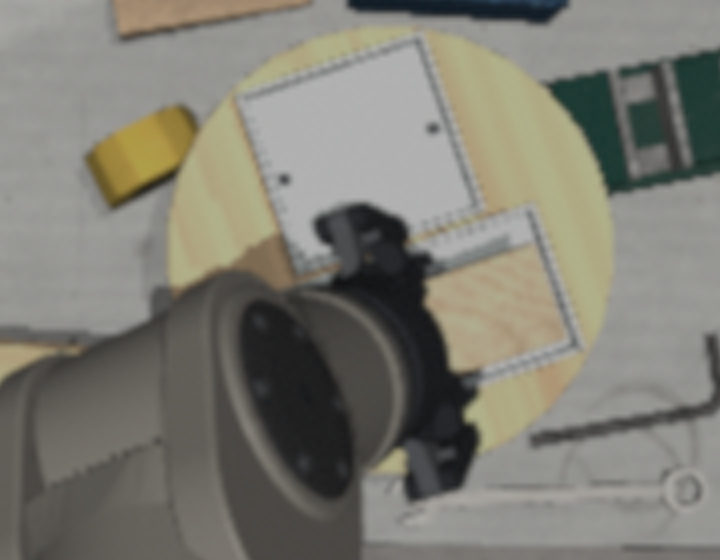

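View pics/c1_side.png

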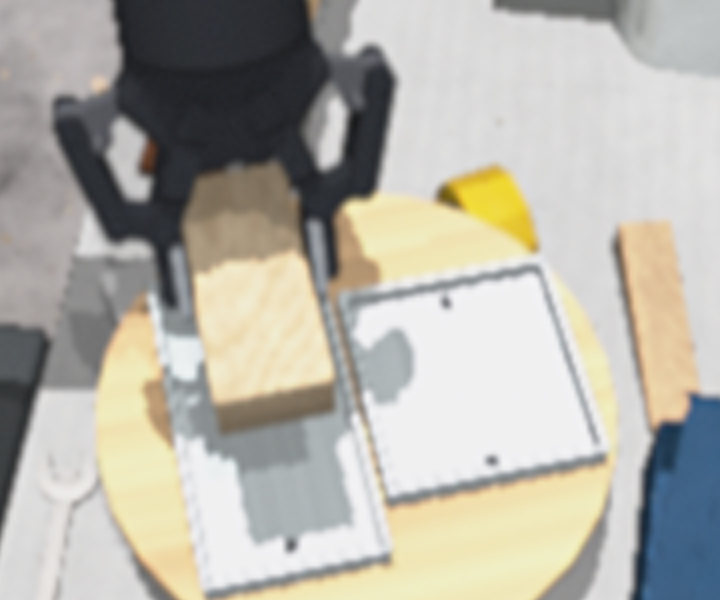

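```bash
python3 - <<'E'
from sim import *
d=pickle.load(open("f1.pkl","rb"));t,s=d["top"],d["side"]
kt=lambda x,y:(220+(x+.5)/4-.5,150+(y+.5)/4-.5)
ks=lambda x,y:(190+(x+.5)/4-.5,150+(y+.5)/4-.5)
T=[kt(525,240),kt(560,345)];S=[ks(332,382),ks(215,408)]
P=tri(t,T,s,S);print(P.round(4))
a=np.radians(19.8);by=np.array([np.cos(a),np.sin(a)]);bx=np.array([np.sin(a),-np.cos(a)])
for p in P: v=p[:2]-BL[:2]; print("box coords x,y",(v@bx*1e3).round(1),(v@by*1e3).round(1))
# side view on plane z=.203 for 4 corners of the top
Q=onz(s,[ks(332,382),ks(215,408),ks(290,163),ks(192,180)],.203)
for p in Q: v=p[:2]-BL[:2]; print("side z.203 x,y",(v@bx*1e3).round(1),(v@by*1e3).round(1))
Q=onz(t,T,.203)
for p in Q: v=p[:2]-BL[:2]; print("top z.203 x,y",(v@bx*1e3).round(1),(v@by*1e3).round(1))
# vertical end edge length
print("end bottom px->", onz(s,[ks(333,410),ks(222,433)],.171)[:, :2]-BL[:2])
print("stud",proj(t,[[.4955,-.1404,.074]]))
E
```

```text
[[ 0.5326 -0.308   0.198   0.0039]
 [ 0.484  -0.3254  0.1958  0.0024]]
box coords x,y 49.3 24.4
box coords x,y 49.2 -27.3
side z.203 x,y 51.6 21.9
side z.203 x,y 53.1 -26.4
side z.203 x,y -58.6 26.8
side z.203 x,y -58.7 -16.8
top z.203 x,y 48.6 26.3
top z.203 x,y 47.6 -28.0
end bottom px-> [[ 0.03796751 -0.03753621]
 [-0.0066749  -0.0542042 ]]
stud [[266.90588398 229.05954123]]
```

```bash
python3 - <<'E'
from sim import *
o=np.array([.0014,-.0038,0])
w=[boxp(BL+o,BY,-25,.05),boxp(BL+o,BY,-25,.021)]
simulate(np.array(r.get_obs()["joints"]),w)
rows(cur(),w,mm=18)
print(cur()[1].inv().apply([0,0,-.001]))
E
```

```text
[ 0.494 -0.274  0.128] q [ 0.57  0.37 -0.46  2.13  0.95  0.69 -0.26] err 0.0 0.0 max 0.0
[ 0.494 -0.274  0.099] q [ 0.54  0.42 -0.43  2.14  1.03  0.66 -0.35] err 0.0 0.0 max 0.0
6 rows; end [ 0.4945 -0.2735  0.0989]
[[[0,-0.005,0.014],[0,0.0,0.0]],[[0,-0.0055,0.014],[0,0.0,0.0]],[[0,-0.005,0.014],[-0.02,0.0,0.0]],[[0,-0.005,0.0135],[0.0,0.0,0.0]],[[0,-0.006,0.013],[0.0,0.0,0.0]],[[0,-0.0065,0.0135],[0.0,0.0,0.0]]]
[ 5.57886967e-07 -4.21064913e-04  9.07030334e-04]
```

Call:
{"op": "send_rows", "data": {"series": [[[0, -0.005, 0.014], [0, 0, 0]], [[0, -0.0055, 0.014], [0, 0, 0]], [[0, -0.005, 0.014], [-0.02, 0.03, -0.02]], [[0, -0.005, 0.0135], [0, 0, 0]], [[0, -0.006, 0.013], [0, 0, 0]], [[0, -0.0065, 0.0135], [0, 0, 0]], [[0, 0, 0], [0, 0, 0]], [[0, 0, 0], [0, 0, 0]]]}}

```text
clock: 10.02
tcp_pos: [0.4955, -0.2734, 0.0998]
orientation: [2.668, 0.471, 0.107]
contact_force: [0.4, 0.9, -0.5]
grip_width: 0.0492
```

```bash
python3 - <<'E'
from sim import *
from bench import grab_frame
p,q=cur(); P,Q=boxp(BL,BY,-25,.021)
print(((P-p)*1e3).round(1),np.degrees((q.inv()*Q).as_rotvec()).round(2),r.get_obs()["contact_force"],r.get_obs()["moment"])
for nm in ["top","side"]:
    f=grab_frame(nm); im=cv2.resize(f["frame"][:,:,::-1],None,fx=4,fy=4,interpolation=cv2.INTER_CUBIC)
    x0,y0,x1,y1=(220,150,400,290) if nm=="top" else (190,150,370,300)
    cv2.imwrite(f"pics/d1_{nm}.png",im[y0*4:y1*4,x0*4:x1*4])
E
```

```text
[-2.5  3.5 -0.8] [ 0.06 -0.2   0.18] [ 0.3623996   0.87030668 -0.50130566] [ 0.47935232  0.14520143 -0.0151166 ]
```

View pics/d1_side.png

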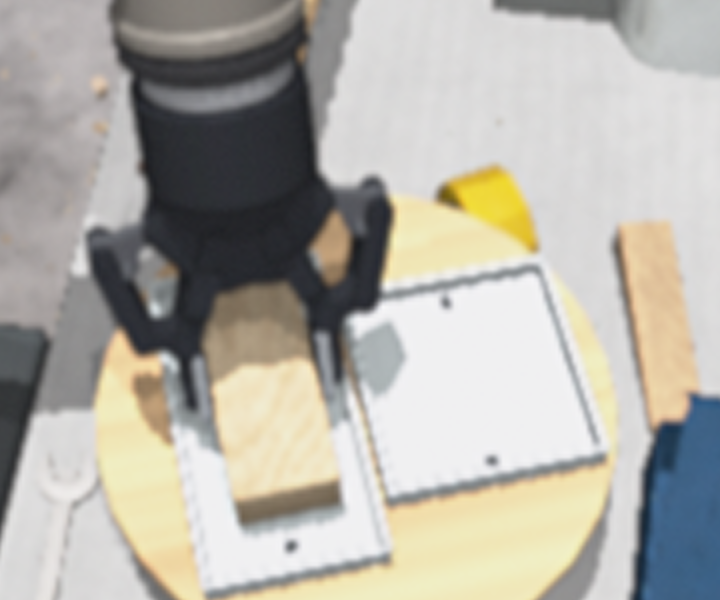

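Call:
{"op": "send_rows", "data": {"series": [[[0, -0.0008, 0.0018], [0, 0, 0]], [[0, -0.0008, 0.0018], [0, 0, 0]], [[0, 0, 0], [0, 0, 0]]]}}

```text
clock: 10.5
tcp_pos: [0.4948, -0.2741, 0.095]
orientation: [2.668, 0.47, 0.105]
contact_force: [-0.3, 0.4, -0.6]
grip_width: 0.049
```

Call:
{"op": "send_rows", "data": {"series": [[[0, -0.0004, 0.0009], [0, 0, 0]], [[0, 0, 0], [0, 0, 0]]]}}

```text
clock: 10.75
tcp_pos: [0.495, -0.2741, 0.0941]
orientation: [2.668, 0.47, 0.106]
contact_force: [-0.4, 1.1, -0.7]
grip_width: 0.0491
```

Call:
{"op": "send_rows", "data": {"series": [[[0, -0.0004, 0.0009], [0, 0, 0]], [[0, 0, 0], [0, 0, 0]]]}}

```text
clock: 11.0
tcp_pos: [0.4953, -0.2743, 0.0935]
orientation: [2.668, 0.47, 0.106]
contact_force: [-0.5, 0.7, 1.9]
grip_width: 0.0493
```

Call:
{"op": "send_rows", "data": {"series": [[[0, -0.0004, 0.0009], [0, 0, 0]], [[0, 0, 0], [0, 0, 0]]]}}

```text
clock: 11.25
tcp_pos: [0.4956, -0.2748, 0.0935]
orientation: [2.666, 0.47, 0.107]
contact_force: [-2.7, 1.9, 11.0]
grip_width: 0.0492
```

Call:
{"op": "send_rows", "data": {"series": [[[0, 0.0002, -0.0005], [0, 0, 0]], [[0, 0, 0], [0, 0, 0]], [[0, 0, 0], [0, 0, 0]], [[0, 0, 0], [0, 0, 0]]], "fingers": 85}}

```text
clock: 11.75
tcp_pos: [0.4949, -0.2741, 0.0926]
orientation: [2.669, 0.47, 0.106]
contact_force: [0.1, 0.4, 0.1]
grip_width: 0.0566
```

```bash
python3 - <<'E'
from sim import *
from bench import grab_frame
p,q=cur();print(p,r.get_obs()["contact_force"],r.get_obs()["grip_width"])
for nm in ["top","side"]:
    f=grab_frame(nm); im=cv2.resize(f["frame"][:,:,::-1],None,fx=4,fy=4,interpolation=cv2.INTER_CUBIC)
    x0,y0,x1,y1=(220,150,400,290) if nm=="top" else (190,150,370,300)
    cv2.imwrite(f"pics/e1_{nm}.png",im[y0*4:y1*4,x0*4:x1*4])
print(cur()[1].inv().apply([0,0,1]), cur()[1].inv().apply([-.94,-.34,0]))
E
```

```text
[ 0.494938   -0.27408475  0.09260753] [0.07925224 0.43613388 0.06455857] 0.056580423200352684
[ 0.00102814  0.42317103 -0.90604924] [-0.99959753 -0.00131132 -0.00174674]
```

View pics/e1_side.png

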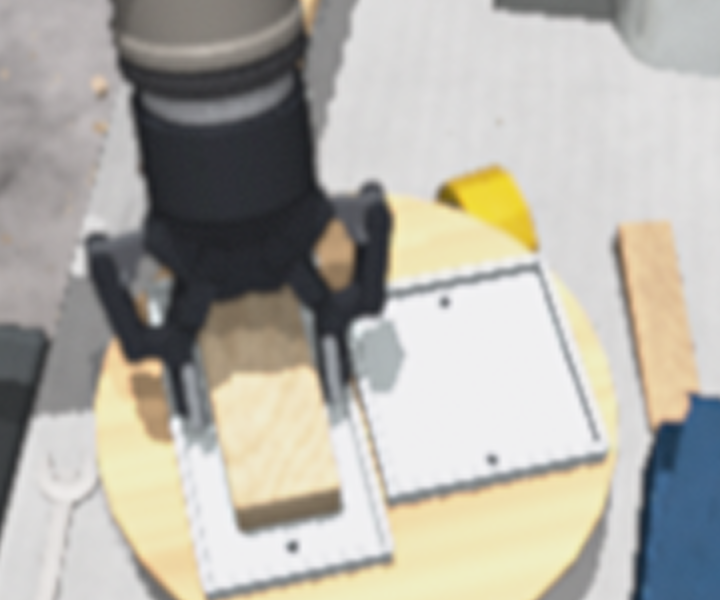

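View pics/e1_top.png

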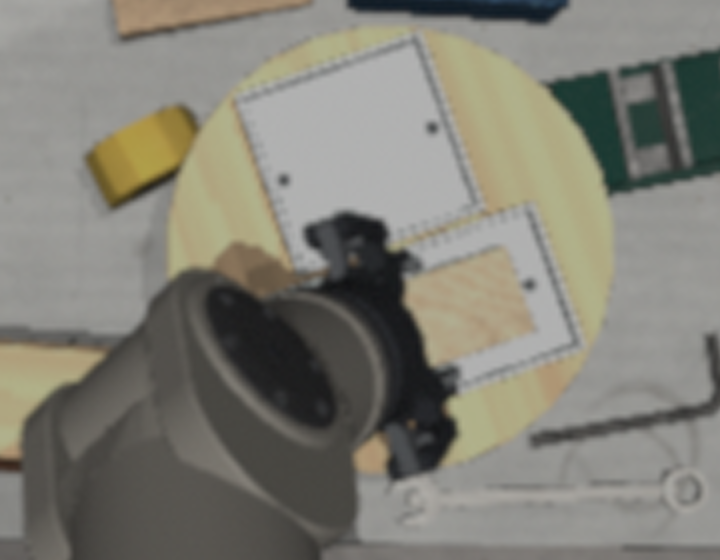

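```bash
python3 - <<'E'
from sim import *
c=cur()
w=[(c[0]+[0,0,.02],c[1]),(c[0]+[0,0,.12],c[1]),(np.array([.465,.03,.235]),pose(SC,10,-18,0)[1]),pose(SC,25,-16,.08,-.002)]
simulate(np.array(r.get_obs()["joints"]),w)
rows(c,w,mm=30,deg=4.6)
E
```

```text
[ 0.495 -0.274  0.113] q [ 0.56  0.4  -0.45  2.14  0.99  0.67 -0.3 ] err 0.0 0.0 max 0.0
[ 0.495 -0.274  0.213] q [ 0.64  0.24 -0.53  2.05  0.74  0.8  -0.02] err 0.0 0.0 max 0.0
[0.465 0.03  0.235] q [ 0.23  0.17 -0.74  2.07  0.55  1.05 -0.91] err 0.0 0.0 max 0.0
[0.419 0.063 0.148] q [ 0.03  0.19 -0.76  2.39  0.99  0.79 -1.63] err 0.0 0.0 max 0.0
20 rows; end [0.4192 0.0629 0.1485]
[[[0.0,0.0085,-0.018],[0.0,0.0,0.0]],[[0.0,0.0105,-0.0225],[0.0,0.0,0.0]],[[0.0,0.0105,-0.023],[0.0,0.0,0.0]],[[0.0,0.0105,-0.0225],[0.0,0,0]],[[0.0,0.011,-0.0225],[0.0,0,0]],[[0.007,-0.0235,-0.013],[0.08,0.0,0.46]],[[0.006,-0.024,-0.0135],[0.1,0.02,0.48]],[[0.005,-0.024,-0.0125],[0.08,0.0,0.46]],[[0.004,-0.0245,-0.013],[0.1,0.02,0.46]],[[0.003,-0.025,-0.0125],[0.08,0.0,0.46]],[[0.002,-0.025,-0.012],[0.08,0.0,0.48]],[[0.001,-0.025,-0.012],[0.1,0.02,0.46]],[[0,-0.025,-0.012],[0.08,0.0,0.46]],[[-0.001,-0.0255,-0.012],[0.1,0.02,0.46]],[[-0.0025,-0.025,-0.0115],[0.08,0.0,0.48]],[[-0.003,-0.0255,-0.011],[0.08,0.0,0.46]],[[-0.0155,-0.013,0.016],[0.1,0.72,0.22]],[[-0.017,-0.0125,0.015],[0.1,0.72,0.22]],[[-0.0175,-0.012,0.014],[0.1,0.72,0.22]],[[-0.019,-0.012,0.013],[0.1,0.72,0.22]]]
```

Call:
{"op": "send_rows", "data": {"series": [[[0, 0.0025, -0.0055], [0, 0, 0]], [[0, 0.006, -0.0125], [0, 0, 0]], [[0, 0.0105, -0.0225], [0, 0, 0]], [[0, 0.0105, -0.023], [0, 0, 0]], [[0, 0.0105, -0.0225], [0, 0, 0]], [[0, 0.011, -0.0225], [0, 0, 0]]]}}

```text
clock: 12.6
tcp_pos: [0.4949, -0.2743, 0.2139]
orientation: [2.668, 0.47, 0.106]
contact_force: [0.9, -1.0, 0.3]
grip_width: 0.0574
```

Call:
{"op": "send_rows", "data": {"series": [[[0.007, -0.0235, -0.013], [0.08, 0, 0.46]], [[0.006, -0.024, -0.0135], [0.1, 0.02, 0.48]], [[0.005, -0.024, -0.0125], [0.08, 0, 0.46]], [[0.004, -0.0245, -0.013], [0.1, 0.02, 0.46]], [[0.003, -0.025, -0.0125], [0.08, 0, 0.46]], [[0.002, -0.025, -0.012], [0.08, 0, 0.48]], [[0.001, -0.025, -0.012], [0.1, 0.02, 0.46]], [[0, -0.025, -0.012], [0.08, 0, 0.46]], [[-0.001, -0.0255, -0.012], [0.1, 0.02, 0.46]], [[-0.0025, -0.025, -0.0115], [0.08, 0, 0.48]], [[-0.003, -0.0255, -0.011], [0.08, 0, 0.46]], [[-0.0155, -0.013, 0.016], [0.1, 0.72, 0.22]], [[-0.017, -0.0125, 0.015], [0.1, 0.72, 0.22]], [[-0.0175, -0.012, 0.014], [0.1, 0.72, 0.22]], [[-0.019, -0.012, 0.013], [0.1, 0.72, 0.22]], [[0, 0, 0], [0, 0, 0]]], "fingers": 0}}

```text
clock: 14.6
tcp_pos: [0.4172, 0.0628, 0.1475]
orientation: [2.783, -0.171, 0.602]
contact_force: [-0.3, -0.1, 0.5]
grip_width: 0.0856
```

```bash
python3 - <<'E'
from sim import *
from bench import grab_frame
c=cur(); P,Q=pose(SC,25,-16,.08,-.002)
print(((P-c[0])*1e3).round(1),np.degrees((c[1].inv()*Q).as_rotvec()).round(2),np.round(r.get_obs()["joints"],2),r.get_obs()["contact_force"])
w=[pose(SC,25,-16,.05,-.002),pose(SC,25,-16,.008,-.002)]
simulate(np.array(r.get_obs()["joints"]),w)
rows(c,w,mm=15)
d={}
for nm in ["top","side"]:
    f=grab_frame(nm);d[nm]=f; im=cv2.resize(f["frame"][:,:,::-1],None,fx=4,fy=4,interpolation=cv2.INTER_CUBIC)
    x0,y0,x1,y1=(220,150,400,290) if nm=="top" else (190,150,370,300)
    cv2.imwrite(f"pics/a2_{nm}.png",im[y0*4:y1*4,x0*4:x1*4])
    cv2.imwrite(f"pics/a2f_{nm}.png",f["frame"][:,:,::-1])
pickle.dump(d,open("f2.pkl","wb"))
E
```

```text
[1.8 0.  0.9] [0.08 0.09 0.27] [ 0.02  0.19 -0.76  2.39  0.99  0.79 -1.63] [-0.27813571 -0.0791949   0.49328149]
[0.432 0.062 0.121] q [ 0.    0.27 -0.73  2.39  1.1   0.78 -1.74] err 0.0 0.0 max 0.0
[0.449 0.061 0.083] q [-0.03  0.39 -0.68  2.38  1.26  0.78 -1.87] err 0.0 0.0 max 0.0
5 rows; end [0.4492 0.0609 0.0832]
[[[0.001,-0.004,0.0145],[0.0,0.0,0.02]],[[0.001,-0.0045,0.014],[0.02,0.02,0.04]],[[0.0,-0.004,0.0135],[0,0,0]],[[0.0,-0.0035,0.0135],[0,0,0]],[[0.0,-0.004,0.0135],[0,0,0]]]
```

View pics/a2_top.png

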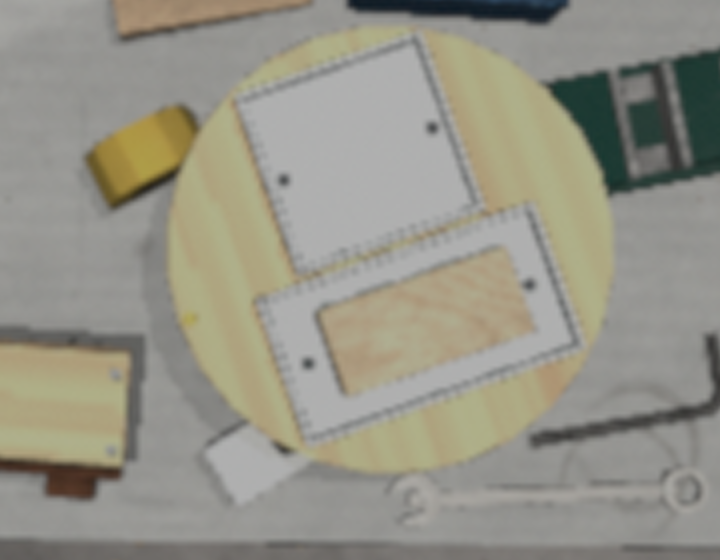

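View pics/a2_side.png

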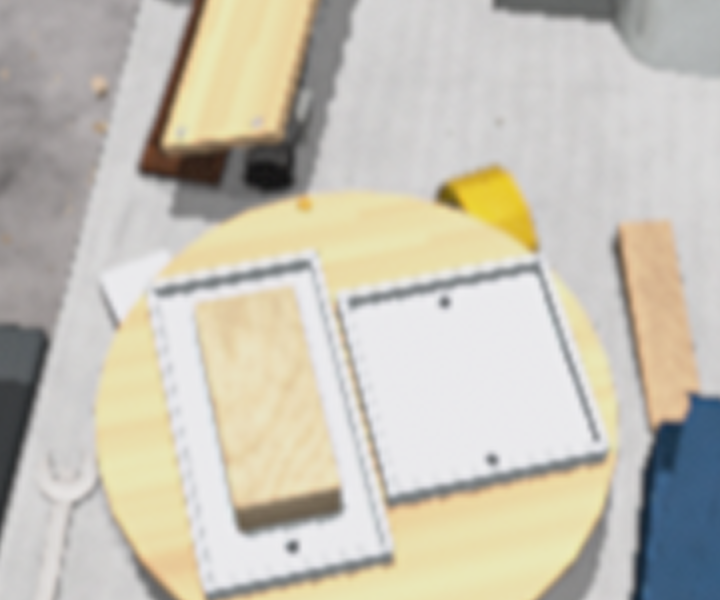

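View pics/a2f_side.png

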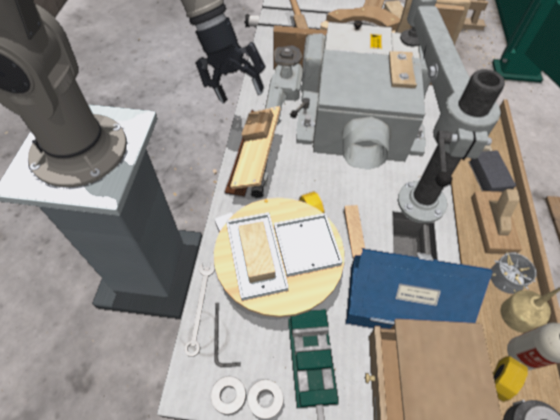

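Call:
{"op": "send_rows", "data": {"series": [[[0.001, -0.004, 0.0145], [0, 0, 0.02]], [[0.001, -0.0045, 0.014], [0.02, 0.02, 0.04]], [[0, -0.004, 0.0135], [0, 0, 0]], [[0, -0.0035, 0.0135], [0, 0, 0]], [[0, -0.004, 0.0145], [0, 0, 0]], [[0, 0, 0], [0, 0, 0]]]}}

```text
clock: 15.45
tcp_pos: [0.4531, 0.0603, 0.0838]
orientation: [2.785, -0.187, 0.609]
contact_force: [-0.0, 0.4, -0.4]
grip_width: 0.0857
```

```bash
python3 - <<'E'
from sim import *
from bench import grab_frame
p,q=cur(); P,Q=pose(SC,25,-16,.007,-.002)
print(((P-p)*1e3).round(1),np.degrees((q.inv()*Q).as_rotvec()).round(2),np.round(r.get_obs()["joints"],2),r.get_obs()["contact_force"])
v=p-SC; print("rel up,y,n mm",(np.array([v@up,v@ay,v@n])*1e3).round(1))
for nm in ["side"]:
    f=grab_frame(nm); im=cv2.resize(f["frame"][:,:,::-1],None,fx=4,fy=4,interpolation=cv2.INTER_CUBIC)
    x0,y0,x1,y1=(180,60,320,210)
    cv2.imwrite(f"pics/g2_{nm}.png",im[y0*4:y1*4,x0*4:x1*4])
E
```

```text
[-3.4  0.5 -1.5] [-0.01 -0.08 -0.42] [-0.03  0.39 -0.68  2.38  1.26  0.78 -1.87] [-0.03514697  0.38432975 -0.42350679]
rel up,y,n mm [ 3.7 -2.3  6.9]
```

View pics/g2_side.png

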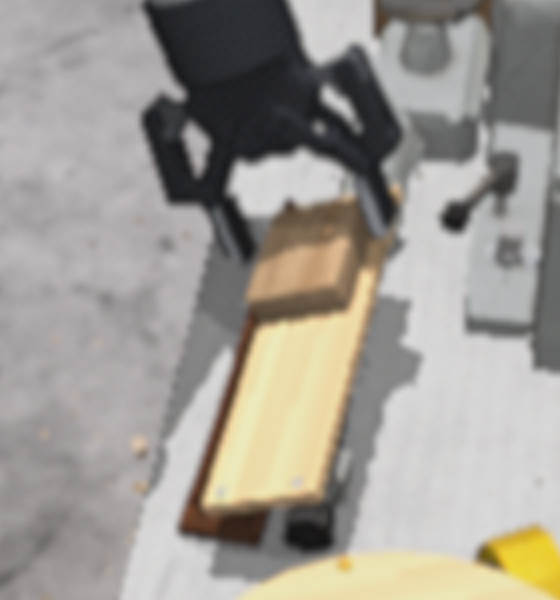

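Call:
{"op": "send_rows", "data": {"series": [[[-0.0035, 0, 0], [0, 0, -0.08]], [[0, 0, 0], [0, 0, 0]]]}}

```text
clock: 15.75
tcp_pos: [0.4487, 0.061, 0.0826]
orientation: [2.785, -0.174, 0.609]
contact_force: [-0.1, 0.3, -0.2]
grip_width: 0.0855
```

```bash
python3 - <<'E'
from sim import *
p,q=cur()
v=p-SC; print("rel up,y,n mm",(np.array([v@up,v@ay,v@n])*1e3).round(1))
E
```

```text
rel up,y,n mm [-0.9 -1.9  7.7]
```

Call:
{"op": "send_rows", "data": {"series": [[[0, 0, 0.0005], [0, 0, 0]], [[0, 0, 0], [0, 0, 0]], [[0, 0, 0], [0, 0, 0]], [[0, 0, 0], [0, 0, 0]], [[0, 0, 0], [0, 0, 0]], [[0, 0, 0], [0, 0, 0]]], "fingers": 255, "grip_force": 40}}

```text
clock: 16.5
tcp_pos: [0.4488, 0.0609, 0.082]
orientation: [2.784, -0.174, 0.609]
contact_force: [-3.3, 0.6, 6.0]
grip_width: 0.0591
```

```bash
python3 - <<'E'
from sim import *
c=cur(); v=c[0]-SC; print("rel up,y,n mm",(np.array([v@up,v@ay,v@n])*1e3).round(1),r.get_obs()["grip_width"])
ph=-16
w=[(c[0]+n*.02,c[1]),(c[0]+n*.06+np.array([.005,0,.01]),pose(SC,20,ph,0)[1]),(np.array([.465,.02,.235]),pose(SC,8,ph,0)[1]),boxp(BS,BY,ph,.11)]
simulate(np.array(r.get_obs()["joints"]),w)
rows(c,w,mm=26,deg=4.6)
E
```

```text
rel up,y,n mm [-0.9 -2.   7.1] 0.059143850836243766
[0.44  0.061 0.1  ] q [-0.02  0.34 -0.7   2.39  1.2   0.78 -1.82] err 0.0 0.0 max 0.0
[0.429 0.062 0.146] q [ 0.08  0.22 -0.76  2.32  0.88  0.81 -1.45] err 0.0 0.0 max 0.0
[0.465 0.02  0.235] q [ 0.29  0.17 -0.75  2.06  0.5   1.04 -0.82] err 0.0 0.0 max 0.0
[ 0.589 -0.235  0.188] q [ 0.63  0.45 -0.62  1.81  0.65  0.94  0.04] err 0.0 0.0 max 0.0
20 rows; end [ 0.5889 -0.2352  0.1881]
[[[0.0,0.0055,-0.019],[0.0,0.0,0.0]],[[0.0045,0.0065,-0.0225],[0,-0.5,-0.12]],[[0.0035,0.006,-0.023],[0,-0.5,-0.14]],[[0.0135,0.0115,-0.0115],[0,-0.46,-0.14]],[[0.0125,0.012,-0.0115],[0,-0.46,-0.12]],[[0.0125,0.0115,-0.0125],[0,-0.46,-0.14]],[[0.0115,0.012,-0.0125],[0,-0.46,-0.12]],[[0.0105,0.0125,-0.0135],[0,-0.46,-0.14]],[[0.011,0.018,0.011],[0.02,-0.02,-0.42]],[[0.0105,0.019,0.011],[0.04,-0.02,-0.4]],[[0.0095,0.019,0.0105],[0.02,-0.02,-0.42]],[[0.009,0.0195,0.011],[0.02,-0.02,-0.4]],[[0.0085,0.0195,0.0105],[0.04,-0.02,-0.42]],[[0.008,0.02,0.011],[0.02,-0.02,-0.42]],[[0.0065,0.0205,0.0105],[0.02,-0.02,-0.4]],[[0.0065,0.0205,0.0105],[0.04,0,-0.42]],[[0.0055,0.021,0.0105],[0.02,-0.02,-0.4]],[[0.005,0.021,0.0105],[0.02,-0.02,-0.42]],[[0.004,0.021,0.0105],[0.04,-0.02,-0.42]],[[0.003,0.0215,0.01],[0.02,-0.02,-0.4]]]
```

Call:
{"op": "send_rows", "data": {"series": [[[0, 0.0055, -0.019], [0, 0, 0]], [[0.0045, 0.0065, -0.0225], [0, -0.5, -0.12]], [[0.0035, 0.006, -0.023], [0, -0.5, -0.14]], [[0.0135, 0.0115, -0.0115], [0, -0.46, -0.14]], [[0.0125, 0.012, -0.0115], [0, -0.46, -0.12]], [[0.0125, 0.0115, -0.0125], [0, -0.46, -0.14]], [[0.0115, 0.012, -0.0125], [0, -0.46, -0.12]], [[0.0105, 0.0125, -0.0135], [0, -0.46, -0.14]], [[0.011, 0.018, 0.011], [0.02, -0.02, -0.42]], [[0.0105, 0.019, 0.011], [0.04, -0.02, -0.4]], [[0.0095, 0.019, 0.0105], [0.02, -0.02, -0.42]], [[0.009, 0.0195, 0.011], [0.02, -0.02, -0.4]], [[0.0085, 0.0195, 0.0105], [0.04, -0.02, -0.42]], [[0.008, 0.02, 0.011], [0.02, -0.02, -0.42]], [[0.0065, 0.0205, 0.0105], [0.02, -0.02, -0.4]], [[0.0065, 0.0205, 0.0105], [0.04, 0, -0.42]], [[0.0055, 0.021, 0.0105], [0.02, -0.02, -0.4]], [[0.005, 0.021, 0.0105], [0.02, -0.02, -0.42]], [[0.004, 0.021, 0.0105], [0.04, -0.02, -0.42]], [[0.003, 0.0215, 0.01], [0.02, -0.02, -0.4]]]}}

```text
clock: 19.0
tcp_pos: [0.5888, -0.236, 0.187]
orientation: [2.824, 0.494, 0.068]
contact_force: [0.7, 0.2, -0.6]
grip_width: 0.0589
```

Call:
{"op": "send_rows", "data": {"series": [[[0, 0, 0], [0, 0, 0]]]}}

```text
clock: 19.12
tcp_pos: [0.5884, -0.2374, 0.1866]
orientation: [2.825, 0.488, 0.067]
contact_force: [0.0, -0.1, -1.3]
grip_width: 0.0589
```

```bash
cat > chk.py <<'E'
from sim import *
from bench import grab_frame
import sys
c=cur(); ph=-16
P,Q=boxp(BS,BY,ph,.11)
print(((P-c[0])*1e3).round(1),np.degrees((c[1].inv()*Q).as_rotvec()).round(2),np.round(r.get_obs()["joints"],2),r.get_obs()["contact_force"])
d={}
for nm in ["top","side"]:
    f=grab_frame(nm);d[nm]=f; im=cv2.resize(f["frame"][:,:,::-1],None,fx=4,fy=4,interpolation=cv2.INTER_CUBIC)
    x0,y0,x1,y1=(220,150,400,290) if nm=="top" else (190,150,370,300)
    cv2.imwrite(f"pics/{sys.argv[1]}_{nm}.png",im[y0*4:y1*4,x0*4:x1*4])
pickle.dump(d,open("f3.pkl","wb"))
E
python3 chk.py c2
```

```text
[0.6 2.1 1.4] [-0.06  0.12 -0.18] [ 0.63  0.45 -0.61  1.81  0.65  0.94  0.04] [ 0.03213085 -0.05317685 -1.28915169]
```

View pics/c2_top.png

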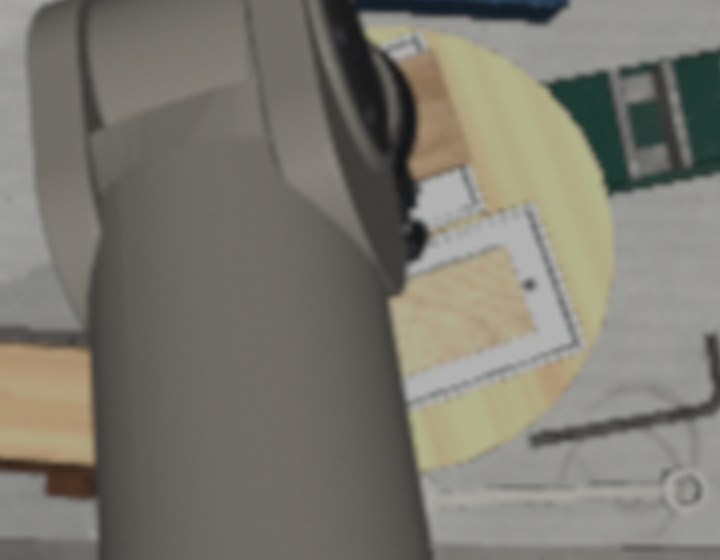

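View pics/c2_side.png

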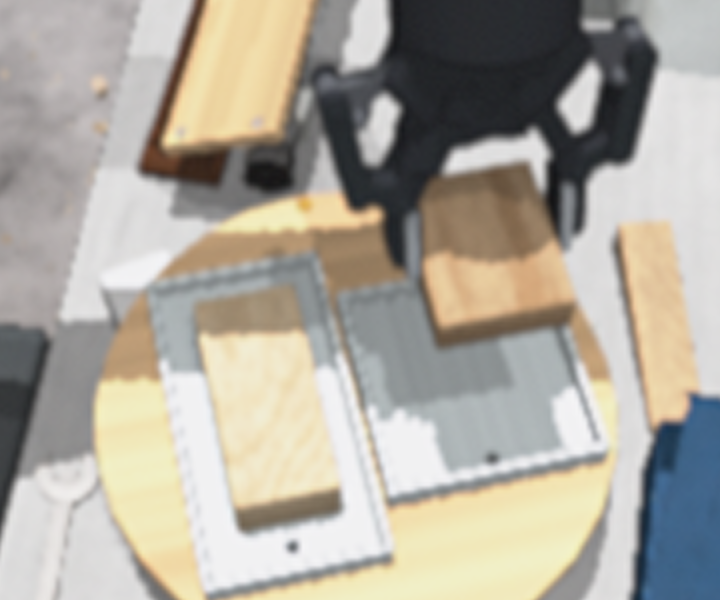

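```bash
python3 - <<'E'
from sim import *
d=pickle.load(open("f3.pkl","rb"));s=d["side"]
ks=lambda x,y:(190+(x+.5)/4-.5,150+(y+.5)/4-.5)
a=np.radians(19.8);by=np.array([np.cos(a),np.sin(a)]);bx=np.array([np.sin(a),-np.cos(a)])
Q=onz(s,[ks(438,333),ks(575,303),ks(424,182),ks(528,163)],.2015)
for p in Q: v=p[:2]-BS[:2]; print("x,y",(v@bx*1e3).round(1),(v@by*1e3).round(1))
v=cur()[0][:2]-BS[:2]; print("tcp",v@bx*1e3,v@by*1e3)
w=[boxp(BS+[0,-.001,0],BY,-16,.05),boxp(BS+[0,-.001,0],BY,-16,.013)]
simulate(np.array(r.get_obs()["joints"]),w)
rows(cur(),w,mm=16)
E
```

```text
x,y 37.9 -32.3
x,y 36.1 27.4
x,y -37.2 -19.7
x,y -37.4 27.8
tcp -0.8046005913172546 -0.16689558501167043
[ 0.589 -0.236  0.128] q [ 0.6   0.52 -0.57  1.86  0.73  0.85 -0.05] err 0.0 0.0 max 0.0
[ 0.589 -0.236  0.091] q [ 0.57  0.57 -0.54  1.88  0.79  0.79 -0.12] err 0.0 0.0 max 0.0
7 rows; end [ 0.5891 -0.2361  0.0908]
[[[0,-0.0035,0.0145],[0,0.0,0]],[[0,-0.004,0.014],[0,0.0,0]],[[0,-0.0035,0.0145],[-0.02,0.0,0]],[[0,-0.0035,0.0145],[0.0,0.0,0]],[[0,-0.0035,0.012],[0.0,0.0,0]],[[0,-0.0035,0.0115],[0.0,0.0,0]],[[0,-0.0035,0.012],[0.0,0.0,0]]]
```

Call:
{"op": "send_rows", "data": {"series": [[[0.001, -0.0035, 0.0145], [0, 0, 0]], [[0, -0.004, 0.014], [0, 0, 0]], [[0, -0.0035, 0.0145], [-0.02, 0.02, -0.04]], [[0, -0.0035, 0.0145], [0, 0, 0]], [[0, -0.0035, 0.012], [0, 0, 0]], [[0, -0.0035, 0.0115], [0, 0, 0]], [[0, -0.0035, 0.012], [0, 0, 0]], [[0, 0, 0], [0, 0, 0]]]}}

```text
clock: 20.23
tcp_pos: [0.5898, -0.2363, 0.09]
orientation: [2.822, 0.498, 0.069]
contact_force: [0.2, 0.1, -0.9]
grip_width: 0.0588
```

```bash
python3 chk.py d2
```

```text
[-0.8  1.  98. ] [ 0.01 -0.02  0.22] [ 0.57  0.57 -0.54  1.88  0.79  0.79 -0.11] [ 0.15967659  0.14586778 -0.91841195]
```

View pics/d2_side.png

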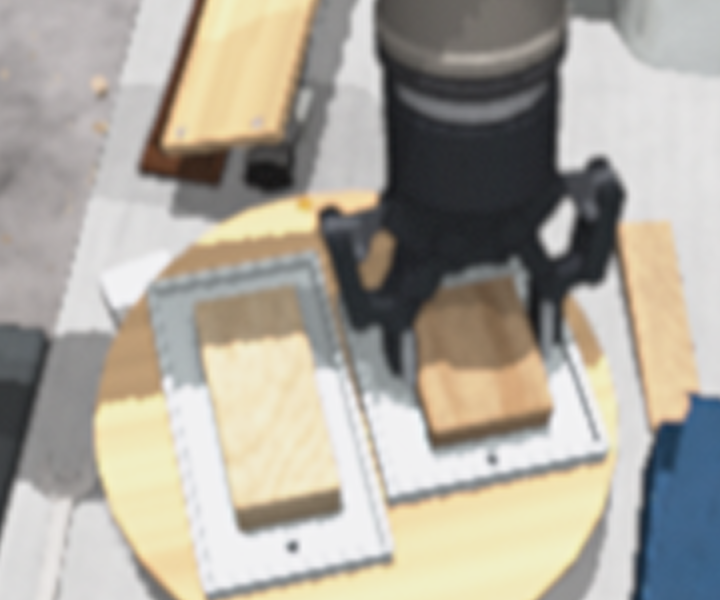

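Call:
{"op": "send_rows", "data": {"series": [[[0, -0.0006, 0.002], [0, 0, 0]], [[0, -0.0004, 0.0015], [0, 0, 0]], [[0, 0, 0], [0, 0, 0]]]}}

```text
clock: 20.7
tcp_pos: [0.5905, -0.2365, 0.0876]
orientation: [2.821, 0.497, 0.071]
contact_force: [0.6, -0.2, -0.9]
grip_width: 0.0591
```

Call:
{"op": "send_rows", "data": {"series": [[[0, -0.0003, 0.001], [0, 0, 0]], [[0, 0, 0], [0, 0, 0]]]}}

```text
clock: 20.95
tcp_pos: [0.5905, -0.2365, 0.0865]
orientation: [2.821, 0.497, 0.071]
contact_force: [0.7, -0.2, 0.2]
grip_width: 0.0589
```

Call:
{"op": "send_rows", "data": {"series": [[[0, -0.0002, 0.0007], [0, 0, 0]], [[0, 0, 0], [0, 0, 0]]]}}

```text
clock: 21.2
tcp_pos: [0.5905, -0.2365, 0.0857]
orientation: [2.821, 0.497, 0.071]
contact_force: [0.1, -0.5, -0.7]
grip_width: 0.059
```

Call:
{"op": "send_rows", "data": {"series": [[[0, -0.0002, 0.0007], [0, 0, 0]], [[0, 0, 0], [0, 0, 0]]]}}

```text
clock: 21.45
tcp_pos: [0.5904, -0.2365, 0.085]
orientation: [2.821, 0.497, 0.071]
contact_force: [-0.4, 0.4, -0.3]
grip_width: 0.0587
```

Call:
{"op": "send_rows", "data": {"series": [[[0, -0.0002, 0.0006], [0, 0, 0]], [[0, 0, 0], [0, 0, 0]]]}}

```text
clock: 21.7
tcp_pos: [0.5905, -0.2365, 0.0843]
orientation: [2.821, 0.497, 0.071]
contact_force: [0.3, -0.5, -0.9]
grip_width: 0.0591
```

Call:
{"op": "send_rows", "data": {"series": [[[0, -0.0002, 0.0006], [0, 0, 0]], [[0, 0, 0], [0, 0, 0]]]}}

```text
clock: 21.95
tcp_pos: [0.5907, -0.2367, 0.0841]
orientation: [2.821, 0.497, 0.072]
contact_force: [-0.5, 0.2, 2.5]
grip_width: 0.0586
```

Call:
{"op": "send_rows", "data": {"series": [[[0, -0.0002, 0.0006], [0, 0, 0]], [[0, 0, 0], [0, 0, 0]]]}}

```text
clock: 22.2
tcp_pos: [0.5909, -0.2369, 0.0841]
orientation: [2.82, 0.496, 0.072]
contact_force: [-2.2, -0.4, 7.6]
grip_width: 0.0588
```

Call:
{"op": "send_rows", "data": {"series": [[[0, 0.0001, -0.0005], [0, 0, 0]], [[0, 0, 0], [0, 0, 0]], [[0, 0, 0], [0, 0, 0]], [[0, 0, 0], [0, 0, 0]]], "fingers": 66}}

```text
clock: 22.7
tcp_pos: [0.5904, -0.2363, 0.0835]
orientation: [2.821, 0.498, 0.071]
contact_force: [0.7, -0.5, 0.6]
grip_width: 0.0634
```

```bash
python3 chk.py e2; python3 -c "
from sim import *
print(cur()[0],cur()[1].inv().apply([0,0,1]),r.get_obs()['grip_width'])"
```

```text
[ -1.4   1.  104.5] [ 0.06 -0.09  0.19] [ 0.56  0.58 -0.53  1.89  0.8   0.78 -0.13] [ 0.68973353 -0.54840438  0.59663176]
[ 0.59039849 -0.23633904  0.08353095] [ 6.65372724e-04  2.76650516e-01 -9.60970369e-01] 0.062933394868182
```

View pics/e2_side.png

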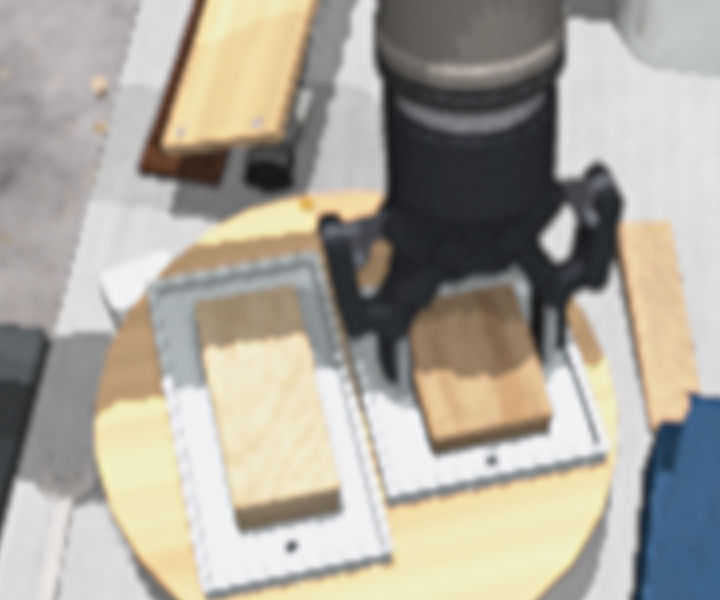

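Released and lying in the box; now lift slowly and clear off toward the free side.

Call:
{"op": "send_rows", "data": {"series": [[[0, 0.0015, -0.005], [0, 0, 0]], [[0, 0.003, -0.0095], [0, 0, 0]], [[0, 0.0055, -0.019], [0, 0, 0]], [[0, 0.007, -0.024], [0, 0, 0]], [[0, 0.007, -0.024], [0, 0, 0]], [[0, 0.007, -0.024], [0, 0, 0]], [[0, 0.007, -0.024], [0, 0, 0]]]}}

```text
clock: 23.68
tcp_pos: [0.5908, -0.2369, 0.2212]
orientation: [2.82, 0.497, 0.073]
contact_force: [-0.2, 0.1, -0.2]
grip_width: 0.0634
```

```bash
python3 - <<'E'
from sim import *
c=cur();print(c[0])
w=[(np.array([.47,.03,.27]),R.from_matrix(down(0)))]
simulate(np.array(r.get_obs()["joints"]),w)
rows(c,w,mm=35)
E
```

```text
[ 0.59079614 -0.23692     0.22117254]
[0.47 0.03 0.27] q [ 0.54  0.18 -0.81  1.94  0.14  1.09 -0.33] err 0.0 0.0 max 0.0
9 rows; end [0.4702 0.0298 0.2698]
[[[-0.0025,-0.0295,-0.014],[0.36,-0.06,0.44]],[[-0.0035,-0.03,-0.0135],[0.34,-0.06,0.44]],[[-0.005,-0.0305,-0.0125],[0.36,-0.08,0.44]],[[-0.006,-0.03,-0.011],[0.36,-0.06,0.44]],[[-0.0075,-0.0305,-0.0105],[0.36,-0.06,0.44]],[[-0.0085,-0.0305,-0.0095],[0.34,-0.06,0.44]],[[-0.01,-0.0305,-0.0085],[0.36,-0.08,0.46]],[[-0.011,-0.03,-0.0075],[0.36,-0.06,0.44]],[[-0.012,-0.03,-0.006],[0.34,-0.06,0.44]]]
```

Call:
{"op": "send_rows", "data": {"series": [[[-0.0025, -0.0295, -0.014], [0.36, -0.06, 0.44]], [[-0.0035, -0.03, -0.0135], [0.34, -0.06, 0.44]], [[-0.005, -0.0305, -0.0125], [0.36, -0.08, 0.44]], [[-0.006, -0.03, -0.011], [0.36, -0.06, 0.44]], [[-0.0075, -0.0305, -0.0105], [0.36, -0.06, 0.44]], [[-0.0085, -0.0305, -0.0095], [0.34, -0.06, 0.44]], [[-0.01, -0.0305, -0.0085], [0.36, -0.08, 0.46]], [[-0.011, -0.03, -0.0075], [0.36, -0.06, 0.44]], [[-0.012, -0.03, -0.006], [0.34, -0.06, 0.44]], [[0, 0, 0], [0, 0, 0]], [[0, 0, 0], [0, 0, 0]]]}}

```text
clock: 25.05
tcp_pos: [0.4705, 0.0292, 0.2683]
orientation: [3.141, -0.001, 0.0]
contact_force: [-0.3, -0.2, -0.2]
grip_width: 0.0633
```

```bash
python3 chk.py z
```

```text
[ 118.5 -264.5  -80.3] [-15.78   2.76 -19.69] [ 0.54  0.18 -0.81  1.94  0.15  1.08 -0.33] [-0.3345401  -0.18538984 -0.238088  ]
```

View pics/z_side.png

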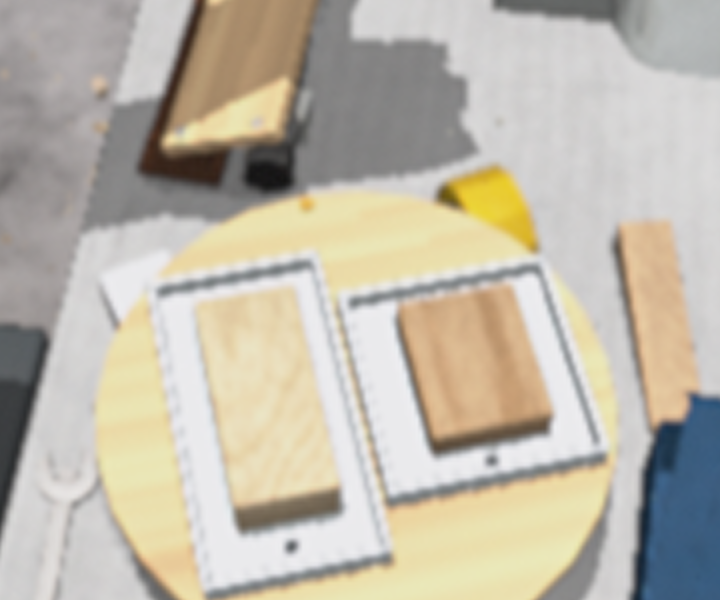

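View pics/z_top.png

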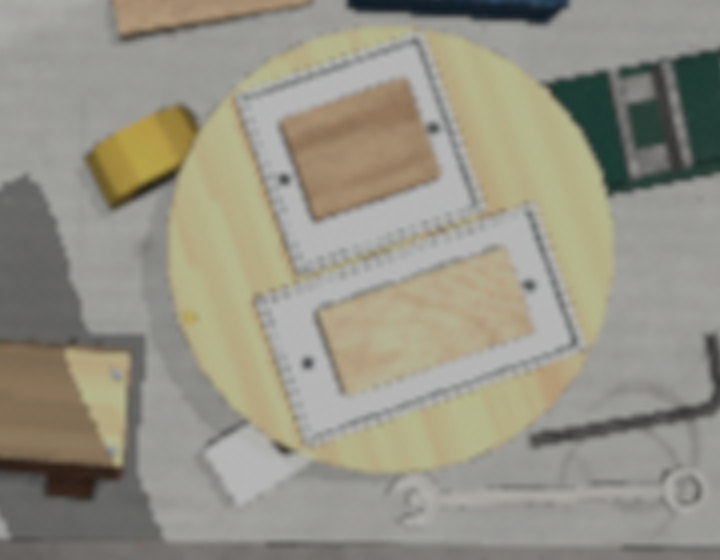

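```bash
python3 - <<'E'
from sim import *
d=pickle.load(open("f3.pkl","rb"));t,s=d["top"],d["side"]
d0=pickle.load(open("f0.pkl","rb"))
kt=lambda x,y:(220+(x+.5)/4-.5,150+(y+.5)/4-.5)
ks=lambda x,y:(190+(x+.5)/4-.5,150+(y+.5)/4-.5)
T=[kt(*p) for p in [(280,121),(409,77),(439,178),(315,220),(318,307),(502,247),(537,331),(344,394),(189,319)]]
S=[ks(*p) for p in [(399,303),(514,286),(551,412),(434,441),(195,305),(297,287),(340,485),(238,515),(307,204)]]
print(tri(t,T,s,S).round(4))
# bystander/stud regions differences
for nm,b in [("top",[(240,175,290,205),(265,245,295,280),(345,225,405,265)])]:
    for x0,y0,x1,y1 in b: print((np.abs(d[nm]["frame"][y0:y1,x0:x1].astype(int)-d0[nm]["frame"][y0:y1,x0:x1])>40).sum())
hsv=[cv2.cvtColor(x["frame"],cv2.COLOR_RGB2HSV) for x in (d0["top"],t)]
for h in hsv:
    m=(h[200:250,255:285,1]>130); ys,xs=np.nonzero(m); print("stud px",len(xs),xs.mean()+255 if len(xs) else None,ys.mean()+200 if len(xs) else None)
E
```

```text
[[ 5.776e-01 -1.967e-01  9.360e-02  5.730e-02]
 [ 6.082e-01 -2.505e-01  1.968e-01  1.420e-02]
 [ 5.991e-01 -2.743e-01  1.244e-01  5.400e-02]
 [ 5.674e-01 -2.169e-01 -3.490e-02  1.550e-02]
 [ 4.772e-01 -2.189e-01  1.050e-01  5.170e-02]
 [ 5.216e-01 -2.901e-01  2.419e-01  1.400e-02]
 [ 5.131e-01 -3.247e-01  1.293e-01  4.610e-02]
 [ 4.564e-01 -2.420e-01 -1.132e-01  1.700e-02]
 [ 4.947e-01 -1.404e-01  7.440e-02  1.000e-04]]
0
0
3
stud px 0 None None
stud px 0 None None
```

```bash
python3 - <<'E'
from sim import *
d=pickle.load(open("f3.pkl","rb"));t,s=d["top"],d["side"]
kt=lambda x,y:(220+(x+.5)/4-.5,150+(y+.5)/4-.5)
ks=lambda x,y:(190+(x+.5)/4-.5,150+(y+.5)/4-.5)
T=[kt(*p) for p in [(280,121),(409,77),(439,178),(315,220),(318,307),(502,247),(537,331),(344,394)]]
S=[ks(*p) for p in [(514,286),(551,412),(434,441),(399,303),(297,287),(340,485),(238,515),(195,305)]]
P=tri(t,T,s,S);print(P.round(4))
a=np.radians(19.8);by=np.array([np.cos(a),np.sin(a)]);bx=np.array([np.sin(a),-np.cos(a)])
for p,c in zip(P,[BS]*4+[BL]*4): print(((p[:2]-c[:2])@bx*1e3).round(1),((p[:2]-c[:2])@by*1e3).round(1))
E
```

```text
[[ 6.056e-01 -1.896e-01  9.540e-02  5.000e-04]
 [ 6.290e-01 -2.607e-01  1.028e-01  2.200e-03]
 [ 5.749e-01 -2.788e-01  9.420e-02  0.000e+00]
 [ 5.502e-01 -2.094e-01  9.980e-02  4.000e-04]
 [ 5.011e-01 -2.113e-01  1.074e-01  1.500e-03]
 [ 5.354e-01 -3.122e-01  1.066e-01  1.500e-03]
 [ 4.907e-01 -3.318e-01  1.044e-01  6.000e-04]
 [ 4.535e-01 -2.262e-01  1.048e-01  2.100e-03]]
-37.4 31.1
37.4 29.0
36.1 -28.0
-37.5 -27.7
-52.4 27.5
54.1 25.6
57.5 -23.2
-54.5 -22.4
```

```bash
python3 - <<'E'
from bench import r
print(r.get_obs()["clock"]); print(r.hand_in())
E
```

```text
25.15
the job is handed in; nothing more can be done
None
```

I set the long offcut in the long box first, then the short one in the square box. Both were lowered until the force reading showed floor contact (about 8–11 N) before release. The job was handed in at 25.2 s with the gripper clear.

**Change of grip:** The arm could not hold the gripper fully square to the slope over the long offcut because joint 4 ran into its limit. I leaned the gripper sideways, about 25° for the long offcut and 16° for the short one, so the pads still met the gripped faces. The tilt on the long offcut was also 1.5° short of the slope angle.

**Last checks:**
- **Position:** In the final pictures both offcuts lie inside their boxes, parallel to the walls and with the same face up. They sit within about 2 mm of the box centres across the walls and along them.
- **Flatness:** The measured top corners are at 94–103 mm for the short offcut (100 mm expected) and 104–107 mm for the long one (110 mm expected). That agrees with lying flat, within what the cameras can measure.
- **Tray:** The stud reads (0.495, -0.140), within 1 mm of where it started. A colour-mask check of the stud found no pixels in either picture, so I placed it by eye.
- **Bystanders:** The areas around the tape measure and setting block are unchanged. The hex key area shows only 3 differing pixels, which I take as noise.

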